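# Take the hemmed-in dish to the contrast plate and put the bottles back

## Task

The petri dish with the red chips is hemmed in by three dropper bottles. First stand all three bottles in the empty side tray, then set the red dish in the middle of the black and white contrast plate, and only then put each bottle back on the middle of the mat of its own colour. Keep everything upright, and leave the dish with the brown chips alone.

Things in the scene. Friction and masses are not known exactly. Their poses are not given: they have to be found in the camera images.
- blue_bottle: Upright glass dropper bottle with blue label band, blue collar and blue tip on its black teat. Round, 33 mm across up to about 50 mm, then narrowing to a teat 20 mm across; 95 mm high, about 50 g, loose. Stands at first on its mat. Origin: centre of its underside, z up. Lift it by the body, fingertips about 25 mm above its underside.
- blue_mat: Thin round blue mat, 42 mm across, 2 mm thick, fixed: home of the blue bottle. Origin: centre of its underside, z up. The three mats lie 120 degrees apart round the red dish's start, their centres 50 mm from its centre; colour order and turn of the ring vary.
- yellow_bottle: Upright glass dropper bottle with yellow label band, yellow collar and yellow tip on its black teat. Round, 33 mm across up to about 50 mm, then narrowing to a teat 20 mm across; 95 mm high, about 50 g, loose. Stands at first on its mat. Origin: centre of its underside, z up. Lift it by the body, fingertips about 25 mm above its underside.
- yellow_mat: Thin round yellow mat, 42 mm across, 2 mm thick, fixed: home of the yellow bottle. Origin: centre of its underside, z up. The three mats lie 120 degrees apart round the red dish's start, their centres 50 mm from its centre; colour order and turn of the ring vary.
- green_bottle: Upright glass dropper bottle with green label band, green collar and green tip on its black teat. Round, 33 mm across up to about 50 mm, then narrowing to a teat 20 mm across; 95 mm high, about 50 g, loose. Stands at first on its mat. Origin: centre of its underside, z up. Lift it by the body, fingertips about 25 mm above its underside.
- green_mat: Thin round green mat, 42 mm across, 2 mm thick, fixed: home of the green bottle. Origin: centre of its underside, z up. The three mats lie 120 degrees apart round the red dish's start, their centres 50 mm from its centre; colour order and turn of the ring vary.
- red_dish: Clear round open petri dish with reddish-orange chips fixed in it, 55 mm outside, 15 mm high, about 20 g, loose, on the worktop, closely ringed by the bottles. Origin: centre of its underside, z up. The mats reach to 2 mm from its wall: fingertips 4 to 6 mm above the worktop clear them and still hold its wall.
- contrast_plate: Flat black disc 94 mm across, 5 mm thick, with a white round centre 62 mm across, fixed, right of the microscope. Origin: centre of its underside, z up; its top is 5 mm above that. The red dish goes there.
- side_tray: Empty shallow whitish tray, 139 mm (x) by 207 mm (y), rim 16 mm high, floor 2 mm above its origin (centre of underside), flat floor 126 by 194 mm; fixed. Stands left of the microscope with the dish ring at the right, or the reverse. The microscope between them (fixed, 340 mm tall, y -0.09 to 0.07) reaches forward to x = 0.52: cross in front of it, at x = 0.43 or less.
- brown_dish: Clear round petri dish with dark brown chips, 55 mm across, 17 mm high, loose, in front of the microscope; a bystander to be left alone. Origin: centre of its underside.
Not all that is in view belongs to the job. Leave any purple or yellow look-alike of the red_dish alone.

How it is judged:
On the way, in this order (a step that is already met when the one before it is completed fails the run):
1. all three bottles stand upright and released in the side tray while the red dish is still where it stood (within 30 mm) (x of blue_bottle in the frame of side_tray between -0.06 and 0.06 m and y of blue_bottle in the frame of side_tray between -0.095 and 0.095 m and z of each of blue_bottle, yellow_bottle, green_bottle in the frame of side_tray below 0.015 m and angle between each of blue_bottle, yellow_bottle, green_bottle's own z axis and vertical below 0.15 rad and x of yellow_bottle in the frame of side_tray between -0.06 and 0.06 m and y of yellow_bottle in the frame of side_tray between -0.095 and 0.095 m and x of green_bottle in the frame of side_tray between -0.06 and 0.06 m and y of green_bottle in the frame of side_tray between -0.095 and 0.095 m and contact force between the fingers and blue_bottle below 0.05 N and contact force between the fingers and yellow_bottle below 0.05 N and contact force between the fingers and green_bottle below 0.05 N and distance of red_dish from where it was at the start of the episode below 0.03 m), for 0.2 s.
2. the red dish stands released on the contrast plate, centred within 12 mm, with the three bottles still in the side tray (horizontal distance between red_dish and contrast_plate below 0.012 m and z of red_dish in the frame of contrast_plate below 0.009 m and angle between red_dish's own z axis and vertical below 0.1 rad and contact force between the fingers and red_dish below 0.05 N and x of blue_bottle in the frame of side_tray between -0.06 and 0.06 m and y of blue_bottle in the frame of side_tray between -0.095 and 0.095 m and z of each of blue_bottle, yellow_bottle, green_bottle in the frame of side_tray below 0.015 m and angle between each of blue_bottle, yellow_bottle, green_bottle's own z axis and vertical below 0.15 rad and x of yellow_bottle in the frame of side_tray between -0.06 and 0.06 m and y of yellow_bottle in the frame of side_tray between -0.095 and 0.095 m and x of green_bottle in the frame of side_tray between -0.06 and 0.06 m and y of green_bottle in the frame of side_tray between -0.095 and 0.095 m), for 0.2 s.
At the end, for the whole second after the job is handed in: The red dish stands level on the contrast plate, its centre within 12 mm of the plate's centre; each bottle stands upright on the mat of its own colour, centred within 12 mm; all released and at rest; the brown dish within 20 mm of where it was (horizontal distance between red_dish and contrast_plate below 0.012 m and z of red_dish in the frame of contrast_plate below 0.009 m and angle between each of red_dish, blue_bottle, yellow_bottle, green_bottle's own z axis and vertical below 0.1 rad and contact force between the fingers and red_dish below 0.05 N and linear speed of each of red_dish, blue_bottle, yellow_bottle, green_bottle below 0.02 m/s and horizontal distance between blue_bottle and blue_mat below 0.012 m and z of blue_bottle in the frame of blue_mat below 0.006 m and contact force between the fingers and blue_bottle below 0.05 N and horizontal distance between yellow_bottle and yellow_mat below 0.012 m and z of yellow_bottle in the frame of yellow_mat below 0.006 m and contact force between the fingers and yellow_bottle below 0.05 N and horizontal distance between green_bottle and green_mat below 0.012 m and z of green_bottle in the frame of green_mat below 0.006 m and contact force between the fingers and green_bottle below 0.05 N and distance of brown_dish from where it was at the start of the episode below 0.02 m); the robot touches nothing.
It fails at once if a bottle is tipped by more than 0.6 rad (angle between any of blue_bottle, yellow_bottle, green_bottle's own z axis and vertical above 0.6 rad).
It fails at once if the red dish is tipped by more than 0.6 rad (angle between red_dish's own z axis and vertical above 0.6 rad).
It fails at once if the brown dish is moved by more than 20 mm or tipped (distance of brown_dish from where it was at the start of the episode above 0.02 m or angle between brown_dish's own z axis and vertical above 0.4 rad).
It also fails if it takes over 147 s, if anything falls off the work surface, if the arm or the gripper's body presses on something with over 40 N, if the wrist force passes 120 N, or if a joint passes its speed limit or range.

## Robot

A 6-joint arm with a two-finger parallel gripper is mounted at the origin on a cart in front of the work surface, level with it; the furniture and walls round the work are solid. World frame = base frame: x ahead of the robot, y to its left, z up, the work surface at z = 0. Lengths are in m, angles in rad, forces in N, time in s.
With the tool pointing down it reaches from about 0.325 to 0.85 m from the base axis. Payload 4.4 kg.
Tool frame: the origin (TCP) lies midway between the tips of the shut fingers; the grasp point (between the pads) lies arm.hold_point_z behind it (arm.hold_point_z is the distance from the TCP to the grasp point, in m); z points along the fingers, x is the direction in which the jaws open and shut, and the axes are right-handed (so a half turn about z gives the same grasp; the last joint's range is limited). The gripper opens to 94 mm and grips with 3 to 60 N. Pads are 16 mm wide; open, the fingers measure 119 mm over their backs; the gripper's body (75 mm by 177 mm) begins 78 mm behind the grasp point.
Start: joints at [1.198, 0.207, 1.542, -0, 1.393, -0.15], TCP at [0.127, 0.561, 0.205] pointing down, gripper open.
Joint ranges: [-2.73, 2.73], [-0.86, 2.22], [0.23, 2.46], [-1.11, 4.25], [0.08, 2.63], [-2.82, 2.82]. Speed limits (rad/s): [2.79, 2.79, 3.14, 3.14, 3.14, 3.14].

## Interface

Orientations are given as a 3x3 rotation matrix whose columns are the frame's x, y, z axes.
In Python, from station import arm, imaging gives the robot as it stands.
- The arm moves only by the tool arm_command, never from a script. Its argument "motion" is a list that holds one entry, the list of rows, each a list of 7 numbers: the finger opening in m, from 0 to 0.094, then the shift along the tool's x, y, z in m, then the turn, a rotation vector about the tool's x, y, z in degrees. In form: [[[fingers, x, y, z, ax, ay, az], ...]]. A call has exactly 10 rows; each row shifts and turns the commanded pose from where the row before left it, along the tool's axes as they then stand; what a row does not reach is not made up. A row lasts 1/10 s, in which the tool goes at most 50 mm and 8.59 degrees, less where a joint would pass 70% of its speed; a pose out of reach is approached as far as the arm can. A call is refused whole if a number of a shift passes 0.05 or a number of a turn 8.59, either way. A call with a gripper value outside its range is refused whole. The fingers move at their own pace and stop on an object; the grip force is fixed at half the most. Time passes only in rows, so rows that do not move let the fingers close, or fill a call up. It gives the time, the measured TCP pose, the force and the opening at its end, in the units of the state.
- arm.observe(): the state, without advancing time (a new reading comes with each control period).
- imaging.capture(name): name is "scene" or "top" or "wrist"; returns the picture (480x640x3 uint8, red, green, blue); there is no depth.
- imaging.camera_params(name): a dict with "K" (3x3 intrinsics, pixels), "T" (4x4, takes a point from camera to world coordinates); the wrist camera has in their place "mount" (4x4, takes a point from camera to tool coordinates, whose origin is the TCP and whose axes are the tool frame's). Camera axes: x right, y up, looking along -z (the intrinsics and any distortion apply to the point x, -y, -z); pixel columns grow to the right and rows downward; lengths in m; the calibration is good to about 2 mm. A picture is of the moment at which its call begins: read the wrist's pose just before it. camera_params takes no time and is no camera call.
- arm.hand_in(): hands the job in, once; it reports no verdict.
The state is a dict: "t": time; "joint_positions": joint angles; "qvel": joint speeds; "tau": joint torques, N m; "tcp_pos": TCP position; "tcp_rot": TCP orientation; "contact_force": force on the tool from outside, world axes, zero at the start; "torque": the same for the moment, N m; "finger_gap": finger opening in m.
Only numpy, scipy, OpenCV 4.12 (cv2) and the standard library are available. Lean on these libraries where they do the work, as an engineer would, in place of code of your own. Each camera call takes 0.05 s, during which the arm holds its last target.

## Working session

There is one attempt and no reset: what is moved stays moved. The work goes in short steps, Python scripts to look and compute and a tool call to move; the robot and the scene stay as the last step left them, time stands still between calls to the robot, and variables do not carry over. Pictures are saved under pics/ and viewed, and the job is handed in when it is done.

Besides the shell and the picture viewer there is one more tool, called after "Request:" by a JSON object that holds its "fn" and its "kwargs", one argument or row to a line. arm_command: Moves the arm, as the interface text tells. Its arguments: {"type":"object","properties":{"motion":{"type":"array"}},"required":["motion"]}

```bash
ls; mkdir -p pics
python3 - <<'E'
from station import arm, imaging
import cv2
s=arm.observe(); print(s); print(arm.hold_point_z)
for n in ("scene","top","wrist"):
    p=imaging.camera_params(n); print(n,p)
    cv2.imwrite(f"pics/{n}0.png",imaging.capture(n)[:,:,::-1])
E
```

```text
pics
{'t': 0.0, 'joint_positions': array([ 1.19749373e+00,  2.07433130e-01,  1.54293419e+00, -2.85735525e-05,
        1.39349796e+00, -1.50516215e-01]), 'qvel': array([ 0.00018701, -0.00081997,  0.00046137,  0.00107163, -0.00120688,
       -0.00115672]), 'tau': array([-2.09147488e-04, -3.70861781e+01, -2.81427687e+01,  6.98321848e-02,
        3.58973758e-02, -1.55736961e-04]), 'tcp_pos': array([0.12677784, 0.56002456, 0.20429274]), 'tcp_rot': array([[ 2.20942142e-01,  9.75286586e-01, -8.02623818e-04],
       [ 9.75284319e-01, -2.20943378e-01, -2.12636953e-03],
       [-2.25115410e-03, -3.12981783e-04, -9.99997417e-01]]), 'contact_force': array([ 1.10774429, -0.32016092,  0.19660623]), 'torque': array([0.00900452, 0.0059469 , 0.02478427]), 'finger_gap': 0.09390726199023555}
0.0188
scene {'K': array([[479.32385458,   0.        , 320.94567761],
       [  0.        , 479.32385458, 244.24101154],
       [  0.        ,   0.        ,   1.        ]]), 'T': array([[-0.91639494,  0.29474752, -0.27082136,  0.19966139],
       [-0.40026495, -0.67964422,  0.6147127 ,  0.59915485],
       [-0.0028
[... 342 characters left out ...]
     [-0.9997351 , -0.022913  , -0.00217483, -0.03586444],
       [-0.00516699,  0.13135193,  0.99132234,  1.13164721],
       [ 0.        ,  0.        ,  0.        ,  1.        ]])}
wrist {'K': array([[406.06526607,   0.        , 316.86692151],
       [  0.        , 406.06526607, 235.61293014],
       [  0.        ,   0.        ,   1.        ]]), 'mount': array([[ 9.99999774e-01,  4.92993397e-04, -4.56792710e-04,
        -1.32238364e-03],
       [ 3.68491033e-04, -9.70574568e-01, -2.40800481e-01,
        -6.93093076e-02],
       [-5.62064434e-04,  2.40800258e-01, -9.70574531e-01,
        -1.78636540e-01],
       [ 0.00000000e+00,  0.00000000e+00,  0.00000000e+00,
         1.00000000e+00]])}
```

View pics/scene0.png

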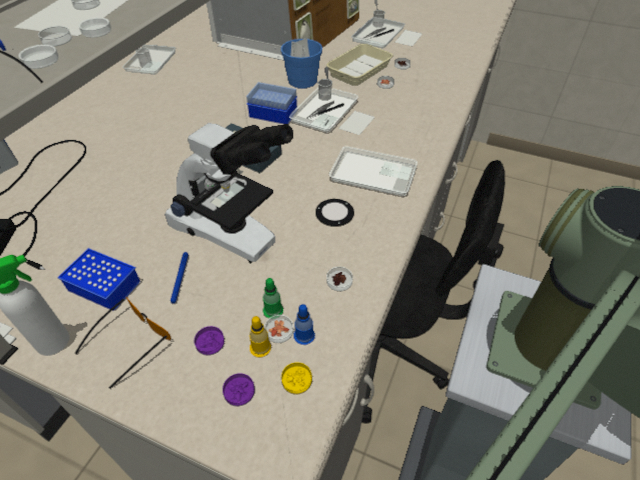

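View pics/top0.png

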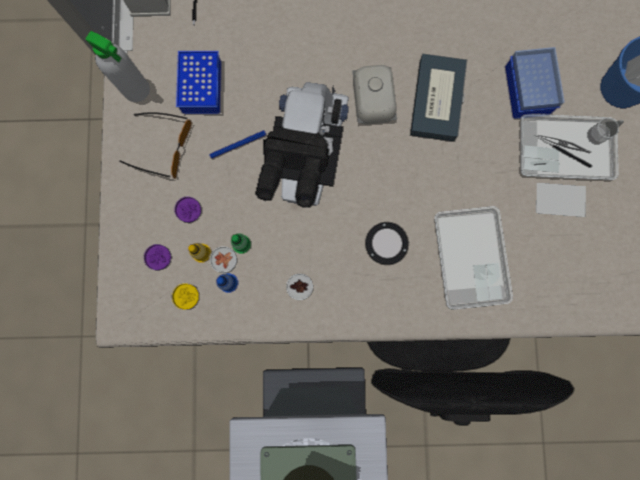

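View pics/wrist0.png

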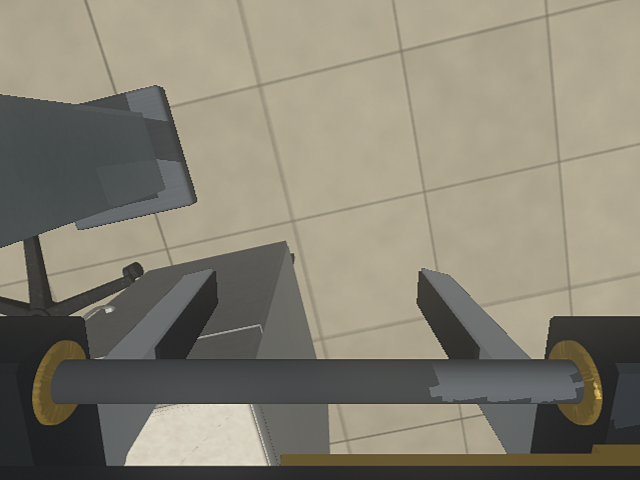

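The scene view shows the bottles at about (272,298) green, (260,337) yellow and (304,325) blue, with the red dish at (279,328). In the top view the red dish is at (223,260), plate at (387,243), tray at (473,257) and brown dish at (299,287). I'll zoom in next.

Run:
```python
import cv2
a=cv2.imread("pics/top0.png");b=cv2.imread("pics/scene0.png")
cv2.imwrite("pics/topz.png",cv2.resize(a[220:310,170:270],None,fx=6,fy=6,interpolation=cv2.INTER_CUBIC))
cv2.imwrite("pics/scz.png",cv2.resize(b[270:370,230:330],None,fx=6,fy=6,interpolation=cv2.INTER_CUBIC))
cv2.imwrite("pics/topz2.png",cv2.resize(a[200:320,350:520],None,fx=4.5,fy=4.5,interpolation=cv2.INTER_CUBIC))
```

```text
(no output)
```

View pics/topz.png

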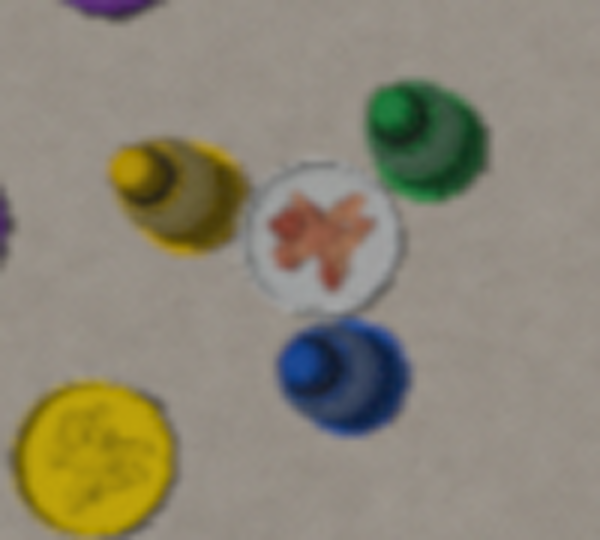

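View pics/scz.png

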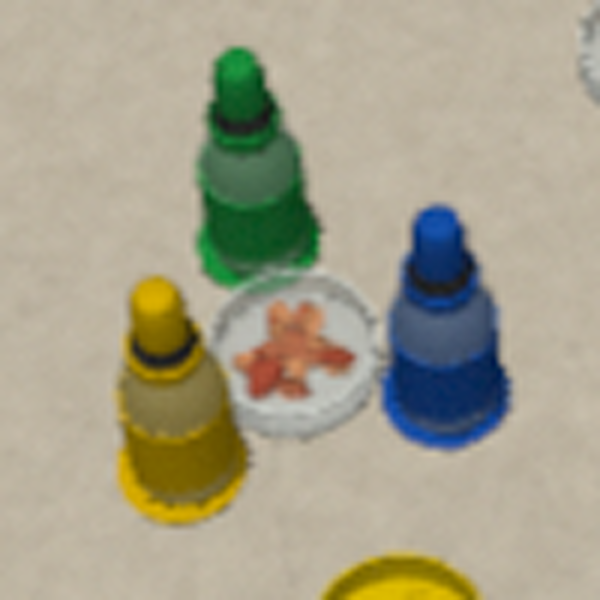

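View pics/topz2.png

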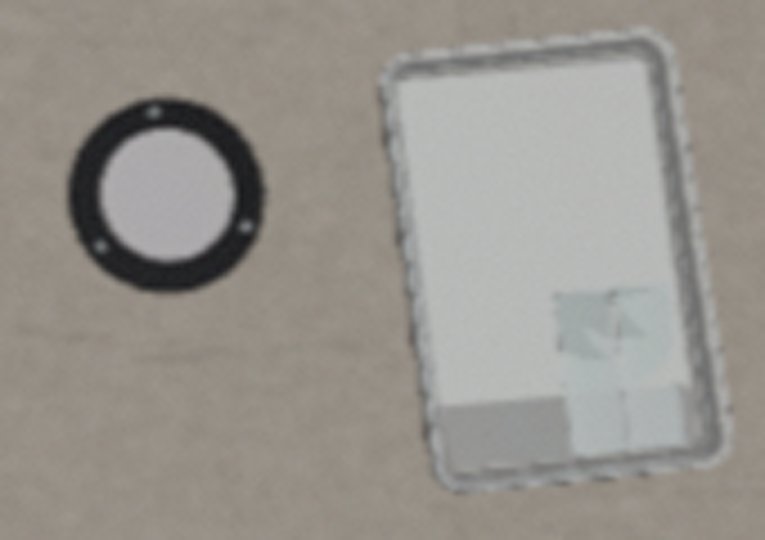

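```bash
cat > h.py <<'E'
import numpy as np, cv2
from station import arm, imaging
def ray(n,px,pose=None):
    p=imaging.camera_params(n);K=p["K"]
    if n=="wrist":
        Tt=np.eye(4);Tt[:3,:3]=pose[1];Tt[:3,3]=pose[0];T=Tt@p["mount"]
    else:T=p["T"]
    d=np.linalg.inv(K)@np.array([px[0],px[1],1.]);d=np.array([d[0],-d[1],-d[2]])
    d=T[:3,:3]@d;return T[:3,3],d/np.linalg.norm(d)
def onz(n,px,z,pose=None):
    o,d=ray(n,px,pose);return o+d*(z-o[2])/d[2]
def tri(r1,r2):
    A=[];b=[]
    for o,d in(r1,r2):
        P=np.eye(3)-np.outer(d,d);A.append(P);b.append(P@o)
    x=np.linalg.lstsq(np.vstack(A),np.hstack(b),rcond=None)[0]
    return x,[float(np.linalg.norm((np.eye(3)-np.outer(d,d))@(x-o))) for o,d in(r1,r2)]
def proj(n,X,pose=None):
    p=imaging.camera_params(n);K=p["K"]
    if n=="wrist":
        Tt=np.eye(4);Tt[:3,:3]=pose[1];Tt[:3,3]=pose[0];T=Tt@p["mount"]
    else:T=p["T"]
    c=np.linalg.inv(T)@np.append(X,1);q=K@np.array([c[0],-c[1],-c[2]]);return q[:2]/q[2]
E
python3 - <<'E'
from h import *
np.set_printoptions(precision=4,suppress=True)
z=lambda u,o,f:((u[0]+.5)/f-.5+o[0],(u[1]+.5)/f-.5+o[1])
t=lambda *u:z(u,(170,220),6); s=lambda *u:z(u,(230,270),6); t2=lambda *u:z(u,(350,200),4.5)
for n,a,b in(("green",(397,107),(237,65)),("yellow",(130,168),(157,290)),("blue",(306,358),(437,222)),("dishrim",(325,237),(297,350))):
    print(n,tri(ray("top",t(*a)),ray("scene",s(*b))))
for n,b in(("green",(258,247)),("yellow",(182,478)),("blue",(447,402))):print("mat",n,onz("scene",s(*b),.002))
print("dish top cam z15",onz("top",t(325,237),.015))
print("plate",onz("top",t2(167,195),.005), tri(ray("top",t2(167,195)),ray("scene",(335,212))))
for c in((383,60),(660,32),(728,460),(448,488)):print("tray",onz("top",t2(*c),.016))
print("brown",onz("top",(299,287),.015))
E
```

```text
green (array([0.5126, 0.1307, 0.0892]), [0.00023231457527616176, 0.00023231457527587296])
yellow (array([0.4935, 0.2169, 0.0942]), [0.00011500596550284231, 0.00011500596550266648])
blue (array([0.4303, 0.1601, 0.09  ]), [0.0003220403619000561, 0.000322040361900282])
dishrim (array([0.4789, 0.1698, 0.0029]), [0.0004006403059457336, 0.00040064030594593223])
mat green [0.5089 0.1387 0.002 ]
mat yellow [0.4906 0.2253 0.002 ]
mat blue [0.426  0.1674 0.002 ]
dish top cam z15 [0.478  0.1677 0.015 ]
plate [ 0.5055 -0.1766  0.005 ] (array([ 0.5056, -0.1778, -0.0026]), [0.0009624004502653116, 0.0009624004502656379])
tray [ 0.5658 -0.2793  0.016 ]
tray [ 0.5761 -0.4102  0.016 ]
tray [ 0.3753 -0.4282  0.016 ]
tray [ 0.3654 -0.299   0.016 ]
brown [0.4159 0.0108 0.015 ]
```

Request:
{"fn": "arm_command", "kwargs": {
  "motion": [
    [[0.06,0,0,0,0,0,7.7],[0.06,0,0,0,0,0,7.7],[0.06,0,0,0,0,0,7.7],[0.06,0,0,0,0,0,7.7],[0.06,0,0,0,0,0,7.7],[0.06,0,0,0,0,0,7.7],[0.06,0,0,0,0,0,7.7],[0.06,0,0,0,0,0,7.7],[0.06,0,0,0,0,0,7.7],[0.06,0,0,0,0,0,7.9]]
  ]
}}

```text
t: 1.15
tcp_pos: [0.1269, 0.5605, 0.2049]
tcp_rot: [[1.0, -0.005, -0.0], [-0.005, -1.0, -0.001], [-0.0, 0.001, -1.0]]
contact_force: [0.9, -0.1, 0.2]
finger_gap: 0.0597
```

Request:
{"fn": "arm_command", "kwargs": {
  "motion": [
    [[0.06,0.035,0.041,0,0,0,0],[0.06,0.035,0.041,0,0,0,0],[0.06,0.035,0.041,0,0,0,0],[0.06,0.035,0.041,0,0,0,0],[0.06,0.035,0.041,0,0,0,0],[0.06,0.035,0.041,0,0,0,0],[0.06,0.035,0.041,0,0,0,0],[0.06,0.035,0.041,0,0,0,0],[0.06,0.035,0.041,0,0,0,0],[0.06,0.035,0.041,0,0,0,0]]
  ]
}}

```text
t: 2.15
tcp_pos: [0.4527, 0.1789, 0.2054]
tcp_rot: [[1.0, 0.0, 0.0], [0.0, -1.0, 0.0], [0.0, -0.0, -1.0]]
contact_force: [-0.4, 0.4, -1.0]
finger_gap: 0.0602
```

```bash
cat > look.py <<'E'
import sys,pickle
from h import *
n=sys.argv[1]
s=arm.observe();im=imaging.capture("wrist");cv2.imwrite(f"pics/{n}.png",im[:,:,::-1])
pickle.dump((s["tcp_pos"],s["tcp_rot"]),open(f"pics/{n}.pkl","wb"))
print(s["t"],s["tcp_pos"],s["tcp_rot"].round(4).tolist(),s["finger_gap"])
E
python3 look.py w1
```

```text
2.15 [0.45272852 0.17888029 0.20537456] [[1.0, 0.0003, 0.0001], [0.0003, -1.0, 0.0003], [0.0001, -0.0003, -1.0]] 0.06020056910918343
```

View pics/w1.png

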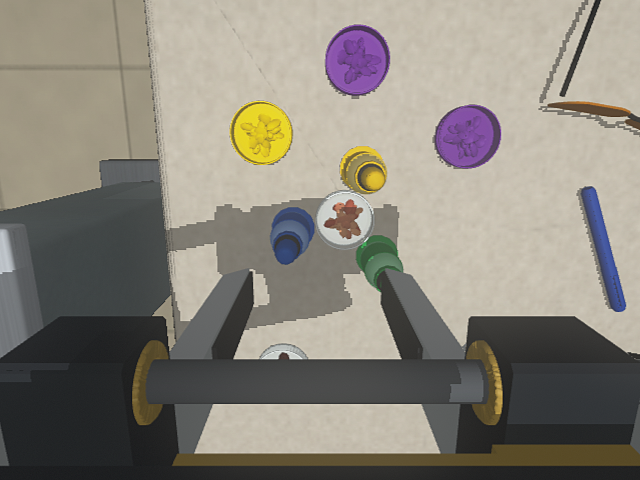

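Wrist view: red dish at (345,219), bottles around it at (291,240) blue, (364,170) yellow and (380,262) green partly behind the finger. The arm is still settling, so I'll shift on and look again.

Request:
{"fn": "arm_command", "kwargs": {
  "motion": [
    [[0.06,0,0.02,0,0,0,0],[0.06,0,0,0,0,0,0],[0.06,0,0,0,0,0,0],[0.06,0,0,0,0,0,0],[0.06,0,0,0,0,0,0],[0.06,0,0,0,0,0,0],[0.06,0,0,0,0,0,0],[0.06,0,0,0,0,0,0],[0.06,0,0,0,0,0,0],[0.06,0,0,0,0,0,0]]
  ]
}}

```text
t: 3.2
tcp_pos: [0.4519, 0.1607, 0.2054]
tcp_rot: [[1.0, 0.001, -0.0], [0.001, -1.0, 0.0], [-0.0, -0.0, -1.0]]
contact_force: [0.2, 0.5, -0.6]
finger_gap: 0.0597
```

```bash
python3 look.py w2; python3 -c "
import cv2
a=cv2.imread('pics/w2.png');cv2.imwrite('pics/w2z.png',cv2.resize(a[60:260,220:460],None,fx=3.3333,fy=3,interpolation=cv2.INTER_CUBIC))"
```

```text
3.2 [0.45191932 0.16073932 0.2054494 ] [[1.0, 0.0006, -0.0], [0.0006, -1.0, 0.0], [-0.0, -0.0, -1.0]] 0.059734972376835206
```

View pics/w2.png

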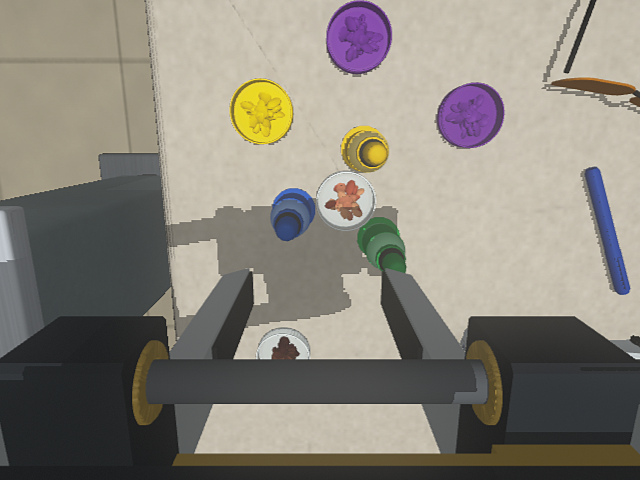

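Run:
```python
from h import *
import pickle
np.set_printoptions(precision=4,suppress=True)
P=pickle.load(open("pics/w2.pkl","rb"))
t=lambda u:((u[0]+.5)/6-.5+170,(u[1]+.5)/6-.5+220);s=lambda u:((u[0]+.5)/6-.5+230,(u[1]+.5)/6-.5+270)
for n,w,a,b in(("green",(395,263),(397,107),(237,65)),("yellow",(375,152),(130,168),(157,290)),("blue",(287,229),(306,358),(437,222)),("dish",(345.5,200),(325,237),(297,342))):
    z=.015 if n=="dish" else .093
    print(n,"wrist@z",onz("wrist",w,z,P),"tri wt",tri(ray("wrist",w,P),ray("top",t(a))),"tri ws",tri(ray("wrist",w,P),ray("scene",s(b)))[0])
c=np.array([.478,.168])
for n,a in(("green",-48.4),("yellow",71.6),("blue",191.6)):
    X=c+.05*np.array([np.cos(np.radians(a)),np.sin(np.radians(a))]);print(n,X,[proj("wrist",[*X,z],P).round(1) for z in(0.002,.095)],[proj("top",[*X,z]).round(1) for z in(0.002,.095)])
```

```text
green wrist@z [0.5106 0.1357 0.093 ] tri wt (array([0.5133, 0.1319, 0.0809]), [0.0002899222046951506, 0.00028992220469519875]) tri ws [0.509  0.1373 0.0988]
yellow wrist@z [0.4927 0.2174 0.093 ] tri wt (array([0.4933, 0.2174, 0.0921]), [0.00048750849857583567, 0.0004875084985759117]) tri ws [0.4925 0.2176 0.0958]
blue wrist@z [0.4299 0.1619 0.093 ] tri wt (array([0.4301, 0.1607, 0.0884]), [0.0005853837126957186, 0.0005853837126948392]) tri ws [0.4296 0.1614 0.0917]
dish wrist@z [0.4782 0.1713 0.015 ] tri wt (array([0.479 , 0.1696, 0.0046]), [8.033453730290115e-05, 8.03345373035055e-05]) tri ws [0.4784 0.17   0.0079]
green [0.5112 0.1306] [array([377.8, 239.4]), array([396. , 270.4])] [array([242.3, 243.8]), array([235.3, 237.6])]
yellow [0.4938 0.2154] [array([362.3, 150.3]), array([376.8, 155. ])] [array([202.5, 252.8]), array([191.9, 247.4])]
blue [0.429  0.1579] [array([292.9, 211.7]), array([285.7, 234.9])] [array([229.5, 282.7]), array([221.3, 279.9])]
```

View pics/w2z.png

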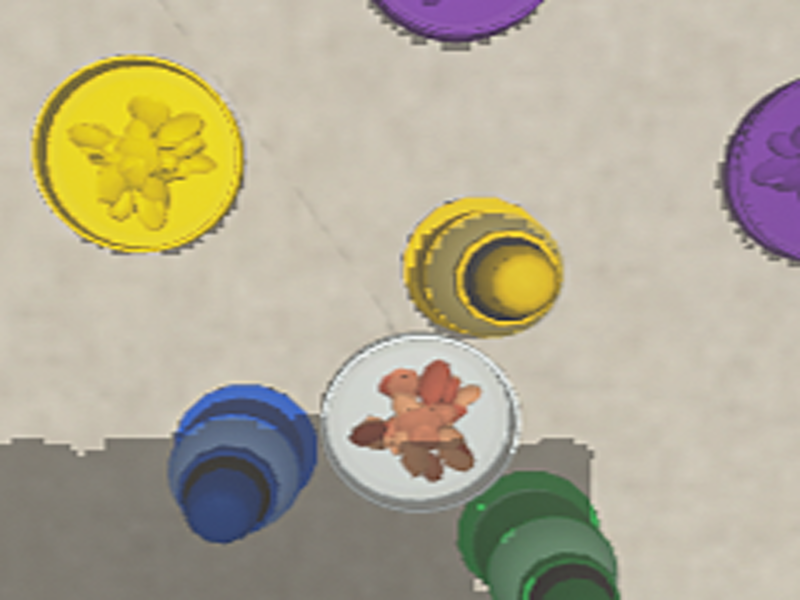

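The bottles come out at blue (0.4295,0.160), green (0.511,0.133) and yellow (0.493,0.2175), with the dish at (0.478,0.170). The tops triangulate to 0.09 m, which agrees with the text. I'll pick blue first.

Request:
{"fn": "arm_command", "kwargs": {
  "motion": [
    [[0.06,-0.0225,0.001,0,0,0,0],[0.06,0,0,0.03,0,0,0],[0.06,0,0,0.03,0,0,0],[0.06,0,0,0.03,0,0,0],[0.06,0,0,0.03,0,0,0],[0.06,0,0,0.03,0,0,0],[0.06,0,0,0.018,0,0,0],[0.06,0,0,0.01,0,0,0],[0.06,0,0,0,0,0,0],[0.06,0,0,0,0,0,0]]
  ]
}}

```text
t: 4.25
tcp_pos: [0.4303, 0.1598, 0.0282]
tcp_rot: [[1.0, 0.001, 0.001], [0.001, -1.0, 0.0], [0.001, -0.0, -1.0]]
contact_force: [0.8, -0.6, -0.2]
finger_gap: 0.0598
```

Request:
{"fn": "arm_command", "kwargs": {
  "motion": [
    [[0.028,0,0,0,0,0,0],[0.028,0,0,0,0,0,0],[0.028,0,0,0,0,0,0],[0.028,0,0,0,0,0,0],[0.028,0,0,0,0,0,0],[0.028,0,0,-0.01,0,0,0],[0.028,0,0,-0.03,0,0,0],[0.028,0,0,-0.03,0,0,0],[0.028,0,0,-0.03,0,0,0],[0.028,0,0,-0.03,0,0,0]]
  ]
}}

```text
t: 5.25
tcp_pos: [0.4291, 0.1597, 0.1591]
tcp_rot: [[1.0, 0.001, 0.0], [0.001, -1.0, 0.0], [0.0, -0.0, -1.0]]
contact_force: [0.5, -0.4, -0.4]
finger_gap: 0.0322
```

```bash
python3 look.py w3
```

```text
5.25 [0.42909119 0.1596507  0.15905341] [[1.0, 0.0007, 0.0], [0.0007, -1.0, 0.0], [0.0, -0.0, -1.0]] 0.032186626623002715
```

View pics/w3.png

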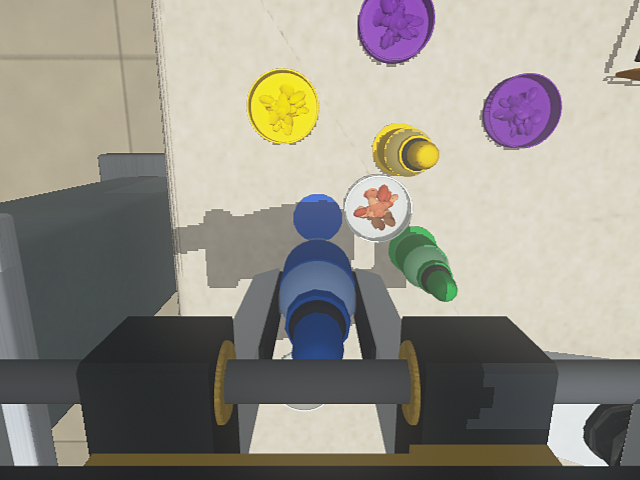

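Request:
{"fn": "arm_command", "kwargs": {
  "motion": [
    [[0.028,-0.009,0.02,0,0,0,0],[0.028,0,0.04,0,0,0,0],[0.028,0,0.048,0,0,0,0],[0.028,0,0.048,0,0,0,0],[0.028,0,0.048,0,0,0,0],[0.028,0,0.048,0,0,0,0],[0.028,0,0.048,0,0,0,0],[0.028,0,0.048,0,0,0,0],[0.028,0,0.048,0,0,0,0],[0.028,0,0.048,0,0,0,0]]
  ]
}}

```text
t: 6.3
tcp_pos: [0.4202, -0.2863, 0.1576]
tcp_rot: [[1.0, 0.0, 0.0], [0.0, -1.0, -0.0], [0.0, 0.0, -1.0]]
contact_force: [0.9, -1.3, -0.5]
finger_gap: 0.0323
```

Run:
```python
from h import *
import pickle
P=pickle.load(open("pics/w3.pkl","rb"))
a=cv2.imread("pics/w3.png")
print("dish",onz("wrist",(378,209),.013,P),"bluemat",onz("wrist",(318,217),.002,P))
print(proj("wrist",[.4295,.16,.002],P))
```

```text
dish [0.47864959 0.16975855 0.013     ] bluemat [0.43005946 0.16095838 0.002     ]
[317.33491755 218.1166582 ]
```

Request:
{"fn": "arm_command", "kwargs": {
  "motion": [
    [[0.028,0,0.03,0,0,0,0],[0.028,0,0.02,0,0,0,0],[0.028,0,0,0.01,0,0,0],[0.028,0,0,0.03,0,0,0],[0.028,0,0,0.03,0,0,0],[0.028,0,0,0.03,0,0,0],[0.028,0,0,0.015,0,0,0],[0.028,0,0,0.009,0,0,0],[0.028,0,0,0.004,0,0,0],[0.028,0,0,0,0,0,0]]
  ]
}}

```text
t: 7.3
tcp_pos: [0.4209, -0.3334, 0.0294]
tcp_rot: [[1.0, 0.002, -0.0], [0.002, -1.0, 0.0], [-0.0, -0.0, -1.0]]
contact_force: [0.2, 0.6, -1.4]
finger_gap: 0.0321
```

Request:
{"fn": "arm_command", "kwargs": {
  "motion": [
    [[0.028,0,0,0.001,0,0,0],[0.028,0,0,0,0,0,0],[0.05,0,0,0,0,0,0],[0.055,0,0,0,0,0,0],[0.055,0,0,0,0,0,0],[0.055,0,0,-0.02,0,0,0],[0.055,0,0,-0.03,0,0,0],[0.055,0,0,-0.04,0,0,0],[0.055,0,0,-0.04,0,0,0],[0.055,-0.0,0,-0.02,0,0,0]]
  ]
}}

```text
t: 8.3
tcp_pos: [0.4222, -0.336, 0.1828]
tcp_rot: [[1.0, 0.001, 0.004], [0.001, -1.0, -0.005], [0.004, 0.005, -1.0]]
contact_force: [0.3, 0.6, -0.3]
finger_gap: 0.055
```

```bash
python3 look.py w4
```

```text
8.3 [ 0.42221335 -0.33596787  0.18281391] [[1.0, 0.0005, 0.0045], [0.0005, -1.0, -0.0049], [0.0045, 0.0049, -1.0]] 0.0550101485164559
```

View pics/w4.png

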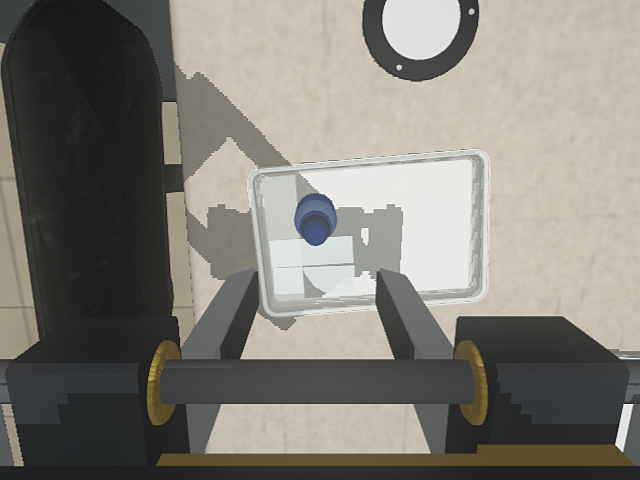

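Blue stands upright in the tray at about (315,218), with the tray rim running from (250,170) to (488,300). Next I'll check the tray centre numerically and go back for green.

Run:
```python
from h import *
import pickle
P=pickle.load(open("pics/w4.pkl","rb"))
for c in((249,172),(489,150),(489,298),(264,318)):print(onz("wrist",c,.016,P))
print("plate",onz("wrist",(420,14),.005,P))
```

```text
[ 0.36578589 -0.29870546  0.016     ]
[ 0.56652959 -0.28056604  0.016     ]
[ 0.58031009 -0.41302959  0.016     ]
[ 0.37418138 -0.43241572  0.016     ]
plate [ 0.50509297 -0.17498898  0.005     ]
```

Request:
{"fn": "arm_command", "kwargs": {
  "motion": [
    [[0.055,-0.002,-0.02,0,0,0,0],[0.055,0,-0.04,0,0,0,0],[0.055,0,-0.048,0,0,0,0],[0.055,0,-0.048,0,0,0,0],[0.055,0,-0.048,0,0,0,0],[0.055,0,-0.048,0,0,0,0],[0.055,0,-0.048,0,0,0,0],[0.055,0,-0.048,0,0,0,0],[0.055,0.0,-0.048,0,0,0,0],[0.055,0.0,-0.048,0,0,0,0]]
  ]
}}

```text
t: 9.35
tcp_pos: [0.4176, 0.1115, 0.1777]
tcp_rot: [[1.0, 0.0, -0.0], [0.0, -1.0, -0.0], [-0.0, 0.0, -1.0]]
contact_force: [1.1, -0.4, -1.1]
finger_gap: 0.0551
```

Request:
{"fn": "arm_command", "kwargs": {
  "motion": [
    [[0.06,0.03,-0.013,0,0,0,0],[0.06,0.04,-0.01,0,0,0,0],[0.06,0.022,0,0,0,0,0],[0.06,0,0,0.02,0,0,0],[0.06,0,0,0.02,0,0,0],[0.06,0,0,0,0,0,0],[0.06,0,0,0,0,0,0],[0.06,0,0,0,0,0,0],[0.06,0,0,0,0,0,0],[0.06,0,0,0,0,0,0]]
  ]
}}

```text
t: 10.35
tcp_pos: [0.5111, 0.1328, 0.1395]
tcp_rot: [[1.0, 0.001, 0.002], [0.001, -1.0, 0.0], [0.002, -0.0, -1.0]]
contact_force: [-0.7, -0.1, -0.4]
finger_gap: 0.0601
```

```bash
python3 look.py w5
```

```text
10.35 [0.51111442 0.13278801 0.13954504] [[1.0, 0.0006, 0.0021], [0.0006, -1.0, 0.0002], [0.0021, -0.0002, -1.0]] 0.06014779340559269
```

View pics/w5.png

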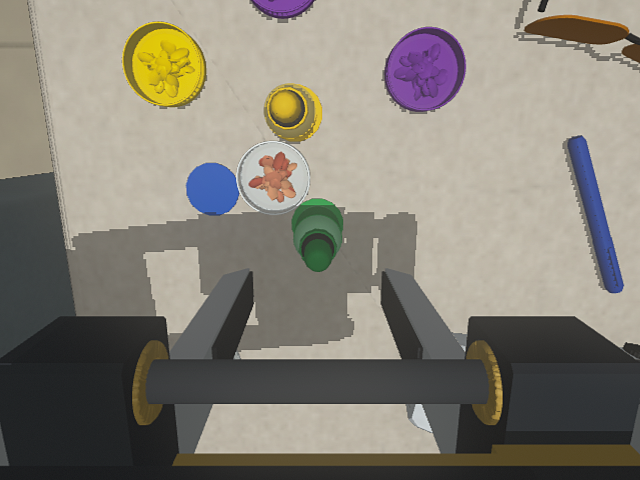

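Green's axis is at column 318, midway between the fingers. Blue's mat is bare at (212,188), and the dish is still at (273,177).

Run:
```python
from h import *
import pickle
P=pickle.load(open("pics/w5.pkl","rb"))
print("tip",proj("wrist",[.511,.133,.095],P),"mat",proj("wrist",[.511,.133,.002],P),onz("wrist",(318,253),.094,P))
print("dish",onz("wrist",(274,177),.014,P),"bluemat",onz("wrist",(212.5,188),.002,P),"ytip",onz("wrist",(287,104),.094,P))
```

```text
tip [316.64071668 257.19204867] mat [316.37885715 223.17178382] [0.51178338 0.1352103  0.094     ]
dish [0.47941805 0.17074443 0.014     ] bluemat [0.4300873  0.16103957 0.002     ] ytip [0.49539233 0.2168806  0.094     ]
```

Request:
{"fn": "arm_command", "kwargs": {
  "motion": [
    [[0.06,0,0,0.02,0,0,0],[0.06,0,0,0.03,0,0,0],[0.06,0,0,0.03,0,0,0],[0.06,0,0,0.022,0,0,0],[0.06,0,0,0.009,0,0,0],[0.06,0,0,0,0,0,0],[0.06,0,0,0,0,0,0],[0.028,0,0,0,0,0,0],[0.028,0,0,0,0,0,0],[0.028,0,0,0,0,0,0]]
  ]
}}

```text
t: 11.4
tcp_pos: [0.5112, 0.1328, 0.0284]
tcp_rot: [[1.0, 0.001, 0.002], [0.001, -1.0, 0.0], [0.002, -0.0, -1.0]]
contact_force: [0.5, -0.6, 0.2]
finger_gap: 0.0394
```

Request:
{"fn": "arm_command", "kwargs": {
  "motion": [
    [[0.028,0,0,0,0,0,0],[0.028,0,0,0,0,0,0],[0.028,0,0,-0.01,0,0,0],[0.028,0,0,-0.03,0,0,0],[0.028,0,0,-0.04,0,0,0],[0.028,0,0,-0.04,0,0,0],[0.028,-0.03,0,-0.01,0,0,0],[0.028,-0.04,0,0,0,0,0],[0.028,-0.021,0,0,0,0,0],[0.028,0,0,0,0,0,0]]
  ]
}}

```text
t: 12.4
tcp_pos: [0.4167, 0.1328, 0.1575]
tcp_rot: [[1.0, 0.002, -0.001], [0.002, -1.0, -0.0], [-0.001, 0.0, -1.0]]
contact_force: [-0.1, -0.5, -0.4]
finger_gap: 0.0319
```

Request:
{"fn": "arm_command", "kwargs": {
  "motion": [
    [[0.028,0,0.025,0,0,0,0],[0.028,0,0.045,0,0,0,0],[0.028,0,0.048,0,0,0,0],[0.028,0,0.048,0,0,0,0],[0.028,0,0.048,0,0,0,0],[0.028,0,0.048,0,0,0,0],[0.028,0,0.048,0,0,0,0],[0.028,0,0.048,0,0,0,0],[0.028,0.02,0.04,0,0,0,0],[0.028,0.035,0.04,0,0,0,0]]
  ]
}}

```text
t: 13.4
tcp_pos: [0.4725, -0.3063, 0.1577]
tcp_rot: [[1.0, -0.003, 0.0], [-0.003, -1.0, -0.001], [0.0, 0.001, -1.0]]
contact_force: [0.2, 0.1, 0.3]
finger_gap: 0.0321
```

Request:
{"fn": "arm_command", "kwargs": {
  "motion": [
    [[0.028,0.035,0.025,0,0,0,0],[0.028,0.023,0.005,0,0,0,0],[0.028,0,0,0.01,0,0,0],[0.028,0,0,0.03,0,0,0],[0.028,0,0,0.03,0,0,0],[0.028,0,0,0.03,0,0,0],[0.028,0,0,0.018,0,0,0],[0.028,0,0,0.006,0,0,0],[0.028,0,0,0,0,0,0],[0.028,0,0,0,0,0,0]]
  ]
}}

```text
t: 14.4
tcp_pos: [0.5312, -0.3334, 0.0345]
tcp_rot: [[1.0, 0.001, 0.001], [0.001, -1.0, -0.001], [0.001, 0.001, -1.0]]
contact_force: [0.0, 0.9, 0.4]
finger_gap: 0.0322
```

Request:
{"fn": "arm_command", "kwargs": {
  "motion": [
    [[0.028,0,0,0.004,0,0,0],[0.028,0,0,0.002,0,0,0],[0.028,0,0,0,0,0,0],[0.05,0,0,0,0,0,0],[0.055,0,0,0,0,0,0],[0.055,0,0,0,0,0,0],[0.055,0,0,-0.02,0,0,0],[0.055,0,0,-0.03,0,0,0],[0.055,0,0,-0.04,0,0,0],[0.055,0,0,-0.04,0,0,0]]
  ]
}}

```text
t: 15.4
tcp_pos: [0.5302, -0.3325, 0.1582]
tcp_rot: [[1.0, 0.001, -0.001], [0.001, -1.0, 0.001], [-0.001, -0.001, -1.0]]
contact_force: [-0.2, -0.3, 1.1]
finger_gap: 0.0549
```

Request:
{"fn": "arm_command", "kwargs": {
  "motion": [
    [[0.055,-0.03,0,-0.02,0,0,0],[0.055,-0.04,-0.02,0,0,0,0],[0.055,-0.04,-0.03,0,0,0,0],[0.055,-0.004,-0.048,0,0,0,0],[0.055,0,-0.048,0,0,0,0],[0.055,0,-0.048,0,0,0,0],[0.055,0,-0.048,0,0,0,0],[0.055,0,-0.048,0,0,0,0],[0.055,0,-0.048,0,0,0,0],[0.055,0,-0.048,0,0,0,0]]
  ]
}}

```text
t: 16.4
tcp_pos: [0.4162, 0.0549, 0.1779]
tcp_rot: [[1.0, 0.0, 0.001], [0.0, -1.0, -0.0], [0.001, 0.0, -1.0]]
contact_force: [0.5, 0.4, 0.1]
finger_gap: 0.055
```

Request:
{"fn": "arm_command", "kwargs": {
  "motion": [
    [[0.06,0,-0.048,0,0,0,0],[0.06,0,-0.048,0,0,0,0],[0.06,0.03,-0.04,0,0,0,0],[0.06,0.036,-0.02,0,0,0,0],[0.06,0.01,-0.01,0,0,0,0],[0.06,0,0,0.02,0,0,0],[0.06,0,0,0.02,0,0,0],[0.06,0,0,0,0,0,0],[0.06,0,0,0,0,0,0],[0.06,0,0,0,0,0,0]]
  ]
}}

```text
t: 17.4
tcp_pos: [0.4932, 0.2192, 0.1388]
tcp_rot: [[1.0, 0.0, 0.002], [0.0, -1.0, 0.001], [0.002, -0.001, -1.0]]
contact_force: [-0.7, -0.0, 0.1]
finger_gap: 0.0599
```

```bash
python3 look.py w6; python3 -c "
from h import *
cv2.imwrite('pics/top2.png',imaging.capture('top')[:,:,::-1])"
```

```text
17.4 [0.49315507 0.21923918 0.1387563 ] [[1.0, 0.0004, 0.0021], [0.0004, -1.0, 0.0006], [0.0021, -0.0006, -1.0]] 0.05986794730146334
```

View pics/w6.png

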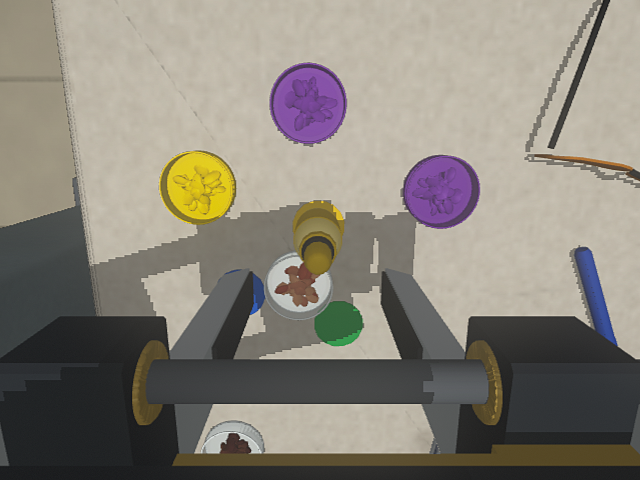

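View pics/top2.png

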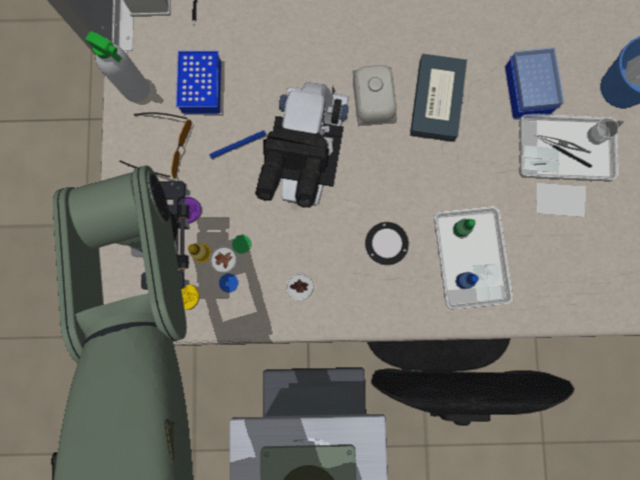

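Yellow is centred between the fingers, with its tip at (318,258). The top view shows green (466,227) and blue (467,281) standing in the tray and the dish unmoved.

Request:
{"fn": "arm_command", "kwargs": {
  "motion": [
    [[0.06,0,0.001,0.02,0,0,0],[0.06,0,0,0.03,0,0,0],[0.06,0,0,0.03,0,0,0],[0.06,0,0,0.022,0,0,0],[0.06,0,0,0.008,0,0,0],[0.06,0,0,0,0,0,0],[0.028,0,0,0,0,0,0],[0.028,0,0,0,0,0,0],[0.028,0,0,0,0,0,0],[0.028,0,0,0,0,0,0]]
  ]
}}

```text
t: 18.5
tcp_pos: [0.4932, 0.2183, 0.0284]
tcp_rot: [[1.0, 0.001, 0.002], [0.001, -1.0, 0.001], [0.002, -0.0, -1.0]]
contact_force: [0.3, 0.5, 2.4]
finger_gap: 0.032
```

Request:
{"fn": "arm_command", "kwargs": {
  "motion": [
    [[0.028,0,0,0,0,0,0],[0.028,0,0,-0.01,0,0,0],[0.028,0,0,-0.03,0,0,0],[0.028,0,0,-0.04,0,0,0],[0.028,0,0,-0.04,0,0,0],[0.028,-0.02,0.01,-0.01,0,0,0],[0.028,-0.03,0.02,0,0,0,0],[0.028,-0.022,0.03,0,0,0,0],[0.028,0,0.04,0,0,0,0],[0.028,0,0.045,0,0,0,0]]
  ]
}}

```text
t: 19.5
tcp_pos: [0.4194, 0.0726, 0.158]
tcp_rot: [[1.0, 0.003, 0.001], [0.003, -1.0, 0.0], [0.001, -0.0, -1.0]]
contact_force: [0.4, -0.4, -0.9]
finger_gap: 0.0322
```

```bash
python3 - <<'E'
from h import *
import pickle
P=pickle.load(open("pics/w6.pkl","rb"))
print("ytip",onz("wrist",(318,259),.094,P))
print("dish",onz("wrist",(299,286),.014,P),"greenmat",onz("wrist",(339,324),.002,P))
E
python3 look.py w7
```

```text
ytip [0.49382205 0.21832047 0.094     ]
dish [0.47921656 0.17127687 0.014     ] greenmat [0.51214771 0.13252272 0.002     ]
19.5 [0.41942471 0.07258879 0.15797993] [[1.0, 0.0033, 0.0009], [0.0033, -1.0, 0.0001], [0.0009, -0.0001, -1.0]] 0.032189179711152656
```

View pics/w7.png

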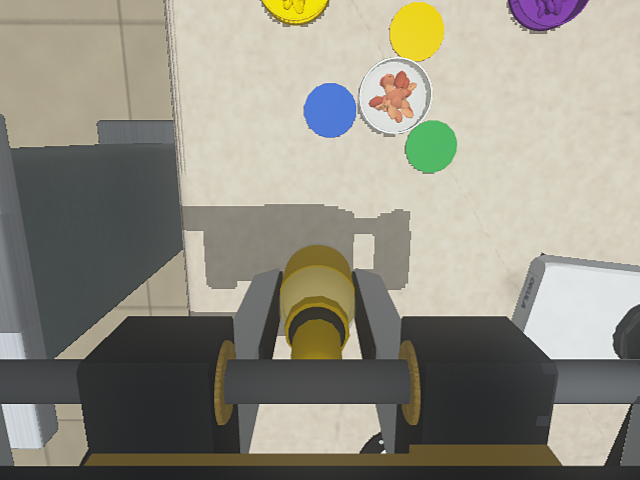

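Wrist view: the mats are bare at yellow (417,31), blue (330,110) and green (431,147). The dish at (395,95) is undisturbed and yellow is held upright.

Request:
{"fn": "arm_command", "kwargs": {
  "motion": [
    [[0.028,0,0.048,0,0,0,0],[0.028,0,0.048,0,0,0,0],[0.028,0,0.048,0,0,0,0],[0.028,0,0.048,0,0,0,0],[0.028,0,0.048,0,0,0,0],[0.028,0,0.048,0,0,0,0],[0.028,0,0.048,0,0,0,0],[0.028,0.02,0.048,0,0,0,0],[0.028,0.02,0.04,0,0,0,0],[0.028,0.014,0.03,0,0,0,0]]
  ]
}}

```text
t: 20.55
tcp_pos: [0.4745, -0.3817, 0.1577]
tcp_rot: [[1.0, -0.001, 0.0], [-0.001, -1.0, -0.001], [0.0, 0.001, -1.0]]
contact_force: [0.7, -0.6, -0.4]
finger_gap: 0.0315
```

Request:
{"fn": "arm_command", "kwargs": {
  "motion": [
    [[0.028,0,0,0.01,0,0,0],[0.028,0,0,0.03,0,0,0],[0.028,0,0,0.03,0,0,0],[0.028,0,0,0.03,0,0,0],[0.028,0,0,0.018,0,0,0],[0.028,0,0,0.006,0,0,0],[0.028,0,0,0.003,0,0,0],[0.028,0,0,0,0,0,0],[0.028,0,0,0,0,0,0],[0.028,0,0,0,0,0,0]]
  ]
}}

```text
t: 21.55
tcp_pos: [0.4747, -0.3798, 0.0319]
tcp_rot: [[1.0, 0.001, 0.002], [0.001, -1.0, -0.002], [0.002, 0.002, -1.0]]
contact_force: [-0.8, -0.0, -0.4]
finger_gap: 0.032
```

Request:
{"fn": "arm_command", "kwargs": {
  "motion": [
    [[0.028,0,0,0.003,0,0,0],[0.028,0,0,0,0,0,0],[0.028,0,0,0,0,0,0],[0.05,0,0,0,0,0,0],[0.055,0,0,0,0,0,0],[0.055,0,0,0,0,0,0],[0.055,0,0,-0.02,0,0,0],[0.055,0,0,-0.03,0,0,0],[0.055,0,0,-0.04,0,0,0],[0.055,0,0,-0.04,0,0,0]]
  ]
}}

```text
t: 22.55
tcp_pos: [0.4732, -0.3783, 0.1577]
tcp_rot: [[1.0, 0.001, -0.002], [0.001, -1.0, 0.002], [-0.002, -0.002, -1.0]]
contact_force: [0.3, -0.1, 0.6]
finger_gap: 0.0547
```

Request:
{"fn": "arm_command", "kwargs": {
  "motion": [
    [[0.08,0,0,-0.03,0,0,0],[0.08,0,0,0,0,0,0],[0.08,0,0,0,0,0,0],[0.08,0,0,0,0,0,0],[0.08,0,0,0,0,0,0],[0.08,0,0,0,0,0,0],[0.08,0,0,0,0,0,0],[0.08,0,0,0,0,0,0],[0.08,0,0,0,0,0,0],[0.08,0,0,0,0,0,0]]
  ]
}}

```text
t: 23.55
tcp_pos: [0.474, -0.3791, 0.1875]
tcp_rot: [[1.0, 0.001, 0.0], [0.001, -1.0, -0.0], [0.0, 0.0, -1.0]]
contact_force: [-0.2, -0.0, 0.0]
finger_gap: 0.0795
```

```bash
python3 look.py w8
```

```text
23.55 [ 0.47396855 -0.37907995  0.18747115] [[1.0, 0.0006, 0.0001], [0.0006, -1.0, -0.0], [0.0001, 0.0, -1.0]] 0.07951255180507669
```

View pics/w8.png

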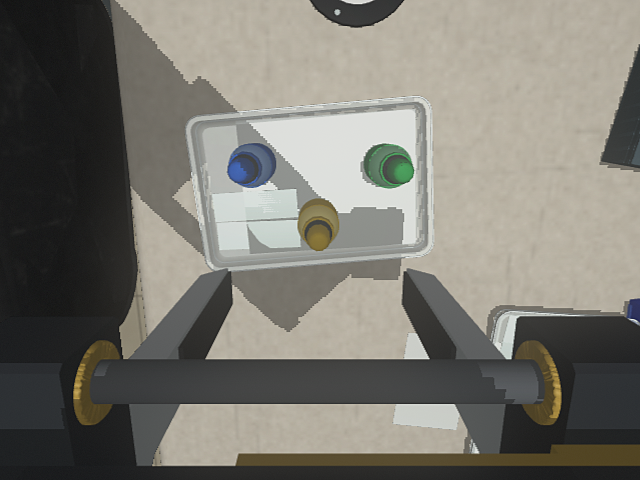

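All three bottles stand in the tray: blue (250,168), green (388,168) and yellow (318,225). Now I'll go for the red dish.

Request:
{"fn": "arm_command", "kwargs": {
  "motion": [
    [[0.08,-0.02,-0.03,0,0,0,0],[0.08,-0.03,-0.04,0,0,0,0],[0.08,-0.01,-0.048,0,0,0,0],[0.08,0,-0.048,0,0,0,0],[0.08,0,-0.048,0,0,0,0],[0.08,0,-0.048,0,0,0,0],[0.08,0,-0.048,0,0,0,0],[0.08,0,-0.048,0,0,0,0],[0.08,0,-0.048,0,0,0,0],[0.08,0,-0.048,0,0,0,0]]
  ]
}}

```text
t: 24.6
tcp_pos: [0.4136, 0.0768, 0.1881]
tcp_rot: [[1.0, 0.0, 0.002], [0.0, -1.0, -0.0], [0.002, 0.0, -1.0]]
contact_force: [0.6, -0.0, 0.0]
finger_gap: 0.0797
```

Request:
{"fn": "arm_command", "kwargs": {
  "motion": [
    [[0.08,0.015,-0.048,0,0,0,0],[0.08,0.03,-0.03,0,0,0,0],[0.08,0.02,-0.018,0.02,0,0,0],[0.08,0,0,0.03,0,0,0],[0.08,0,0,0.03,0,0,0],[0.08,0,0,0,0,0,0],[0.08,0,0,0,0,0,0],[0.08,0,0,0,0,0,0],[0.08,0,0,0,0,0,0],[0.08,0,0,0,0,0,0]]
  ]
}}

```text
t: 25.6
tcp_pos: [0.4797, 0.1707, 0.1091]
tcp_rot: [[1.0, 0.0, 0.003], [0.0, -1.0, 0.001], [0.003, -0.001, -1.0]]
contact_force: [-0.5, -0.0, 0.4]
finger_gap: 0.0799
```

```bash
python3 look.py w9
```

```text
25.6 [0.47967357 0.17070948 0.1090861 ] [[1.0, 0.0003, 0.0031], [0.0003, -1.0, 0.0005], [0.0031, -0.0005, -1.0]] 0.07987216697249835
```

View pics/w9.png

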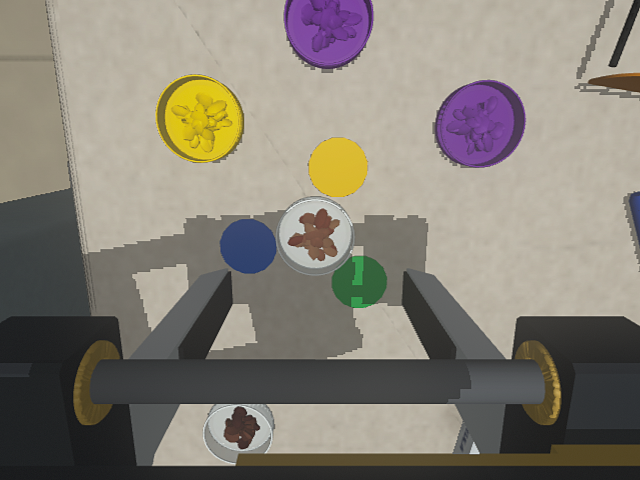

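Run:
```python
from h import *
import pickle
P=pickle.load(open("pics/w9.pkl","rb"));im=cv2.imread("pics/w9.png");h=cv2.cvtColor(im,cv2.COLOR_BGR2HSV)
for n,lo,hi,c in(("blue",(105,100,40),(125,255,255),(248,246)),("yellow",(18,120,80),(32,255,255),(338,167)),("green",(50,100,30),(85,255,255),(359,282))):
    m=cv2.inRange(h,lo,hi);w=np.zeros_like(m);cv2.circle(w,c,36,255,-1);m&=w
    pts=cv2.findNonZero(m);hull=cv2.convexHull(pts);e=cv2.fitEllipse(hull);print(n,e,onz("wrist",e[0],.002,P))
print("dish",onz("wrist",(316,236),.014,P))
```

```text
blue ((247.85736083984375, 245.82595825195312), (53.59996795654297, 56.30527877807617), 116.54940795898438) [0.42967617 0.16065269 0.002     ]
yellow ((337.5854797363281, 166.8377685546875), (58.6837272644043, 59.94247817993164), 26.573867797851562) [0.49439256 0.21754721 0.002     ]
green ((359.0104064941406, 281.63232421875), (51.337581634521484, 54.494754791259766), 72.00491333007812) [0.51140769 0.13288418 0.002     ]
dish [0.47932503 0.17095105 0.014     ]
```

The dish at (316,236) lies centred, and the mats are measured. Going down to 5 mm.

Request:
{"fn": "arm_command", "kwargs": {
  "motion": [
    [[0.08,0,0,0.03,0,0,0],[0.08,0,0,0.03,0,0,0],[0.08,0,0,0.025,0,0,0],[0.08,0,0,0.012,0,0,0],[0.08,0,0,0.006,0,0,0],[0.08,0,0,0,0,0,0],[0.08,0,0,0,0,0,0],[0.08,0,0,0,0,0,0],[0.08,0,0,0,0,0,0],[0.08,0,0,0,0,0,0]]
  ]
}}

```text
t: 26.65
tcp_pos: [0.4791, 0.1708, 0.0052]
tcp_rot: [[1.0, 0.001, 0.001], [0.001, -1.0, 0.0], [0.001, -0.0, -1.0]]
contact_force: [0.3, -0.2, 0.8]
finger_gap: 0.0799
```

Request:
{"fn": "arm_command", "kwargs": {
  "motion": [
    [[0.07,0,0,0,0,0,0],[0.06,0,0,0,0,0,0],[0.05,0,0,0,0,0,0],[0.05,0,0,0,0,0,0],[0.05,0,0,0,0,0,0],[0.05,0,0,0,0,0,0],[0.05,0,0,-0.005,0,0,0],[0.05,0,0,-0.01,0,0,0],[0.05,0,0,-0.015,0,0,0],[0.05,0,0,-0.02,0,0,0]]
  ]
}}

```text
t: 27.65
tcp_pos: [0.4779, 0.1705, 0.055]
tcp_rot: [[1.0, 0.001, -0.001], [0.001, -1.0, -0.0], [-0.001, 0.0, -1.0]]
contact_force: [0.1, -0.7, 0.2]
finger_gap: 0.0536
```

```bash
python3 look.py w10
```

```text
27.65 [0.47785288 0.17053084 0.05495896] [[1.0, 0.0005, -0.0014], [0.0005, -1.0, -0.0002], [-0.0014, 0.0002, -1.0]] 0.053648719322401076
```

View pics/w10.png

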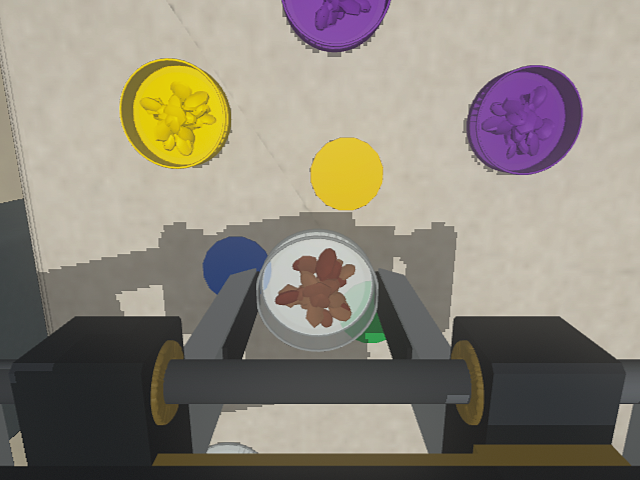

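Request:
{"fn": "arm_command", "kwargs": {
  "motion": [
    [[0.05,-0.015,0,-0.025,0,0,0],[0.05,-0.025,0.01,-0.025,0,0,0],[0.05,-0.02,0.025,-0.01,0,0,0],[0.05,-0.004,0.035,0,0,0,0],[0.05,0,0.04,0,0,0,0],[0.05,0,0.04,0,0,0,0],[0.05,0,0.04,0,0,0,0],[0.05,0,0.04,0,0,0,0],[0.05,0,0.04,0,0,0,0],[0.05,0,0.035,0,0,0,0]]
  ]
}}

```text
t: 28.7
tcp_pos: [0.4147, -0.1365, 0.115]
tcp_rot: [[1.0, -0.0, 0.001], [-0.0, -1.0, -0.001], [0.001, 0.001, -1.0]]
contact_force: [-0.4, 0.3, 1.3]
finger_gap: 0.0539
```

Request:
{"fn": "arm_command", "kwargs": {
  "motion": [
    [[0.05,0,0.026,0,0,0,0],[0.05,0,0.015,0,0,0,0],[0.05,0.02,0,0,0,0,0],[0.05,0.03,0,0,0,0,0],[0.05,0.025,0,0,0,0,0],[0.05,0.015,0,0,0,0,0],[0.05,0,0,0,0,0,0],[0.05,0,0,0,0,0,0],[0.05,0,0,0,0,0,0],[0.05,0,0,0,0,0,0]]
  ]
}}

```text
t: 29.7
tcp_pos: [0.5038, -0.1751, 0.1144]
tcp_rot: [[1.0, 0.0, -0.001], [0.0, -1.0, 0.0], [-0.001, -0.0, -1.0]]
contact_force: [-0.5, 0.1, -0.5]
finger_gap: 0.0543
```

```bash
python3 look.py w11
```

```text
29.7 [ 0.50379605 -0.17507057  0.11436883] [[1.0, 0.0004, -0.0006], [0.0004, -1.0, 0.0003], [-0.0006, -0.0003, -1.0]] 0.05431607569874946
```

View pics/w11.png

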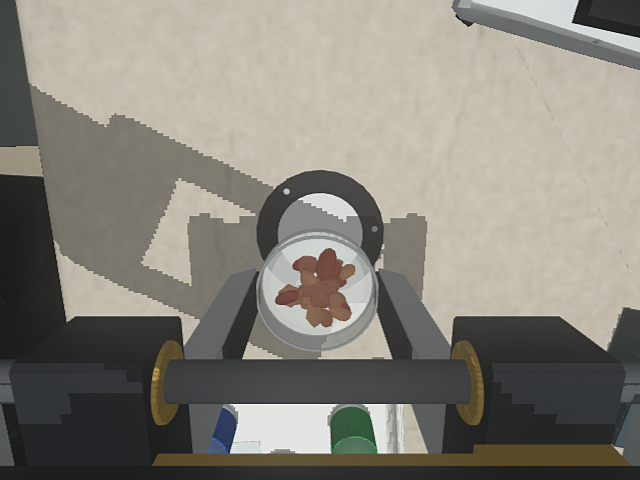

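Run:
```python
from h import *
import pickle
P=pickle.load(open("pics/w11.pkl","rb"))
print(onz("wrist",(320,233),.005,P), proj("wrist",[.505,-.1755,.005],P),proj("wrist",[.505,-.1755+.047,.005],P))
```

```text
[ 0.50598643 -0.1761359   0.005     ] [318.64859191 232.15183926] [318.71988761 166.94986666]
```

Request:
{"fn": "arm_command", "kwargs": {
  "motion": [
    [[0.05,0.001,0,0.02,0,0,0],[0.05,0,0,0.03,0,0,0],[0.05,0,0,0.025,0,0,0],[0.05,0,0,0.015,0,0,0],[0.05,0,0,0.008,0,0,0],[0.05,0,0,0.003,0,0,0],[0.05,0,0,0.001,0,0,0],[0.05,0,0,0,0,0,0],[0.05,0,0,0,0,0,0],[0.05,0,0,0,0,0,0]]
  ]
}}

```text
t: 30.75
tcp_pos: [0.5063, -0.1756, 0.0132]
tcp_rot: [[1.0, 0.001, 0.001], [0.001, -1.0, -0.001], [0.001, 0.001, -1.0]]
contact_force: [-0.0, -0.6, 0.5]
finger_gap: 0.0541
```

Request:
{"fn": "arm_command", "kwargs": {
  "motion": [
    [[0.05,0,0,0.002,0,0,0],[0.05,0,0,0.0005,0,0,0],[0.05,0,0,0,0,0,0],[0.06,0,0,0,0,0,0],[0.07,0,0,0,0,0,0],[0.075,0,0,0,0,0,0],[0.075,0,0,0,0,0,0],[0.075,0,0,-0.01,0,0,0],[0.075,0,0,-0.03,0,0,0],[0.075,0,0,-0.03,0,0,0]]
  ]
}}

```text
t: 31.75
tcp_pos: [0.5051, -0.175, 0.0806]
tcp_rot: [[1.0, 0.001, -0.002], [0.001, -1.0, 0.001], [-0.002, -0.001, -1.0]]
contact_force: [0.2, -0.2, 0.6]
finger_gap: 0.075
```

Request:
{"fn": "arm_command", "kwargs": {
  "motion": [
    [[0.075,0,0,-0.04,0,0,0],[0.075,0,0,-0.03,0,0,0],[0.075,0,0,-0.03,0,0,0],[0.07,0,0,0,0,0,0],[0.065,0,0,0,0,0,0],[0.06,0,0,0,0,0,0],[0.06,0,0,0,0,0,0],[0.06,0,0,0,0,0,0],[0.06,0,0,0,0,0,0],[0.06,0,0,0,0,0,0]]
  ]
}}

```text
t: 32.75
tcp_pos: [0.5055, -0.1752, 0.1794]
tcp_rot: [[1.0, 0.001, -0.001], [0.001, -1.0, 0.0], [-0.001, -0.0, -1.0]]
contact_force: [0.3, -1.0, 0.5]
finger_gap: 0.0599
```

```bash
python3 look.py w12
```

```text
32.75 [ 0.5054969  -0.17522781  0.1794139 ] [[1.0, 0.0006, -0.0008], [0.0006, -1.0, 0.0005], [-0.0008, -0.0005, -1.0]] 0.0598763686626847
```

View pics/w12.png

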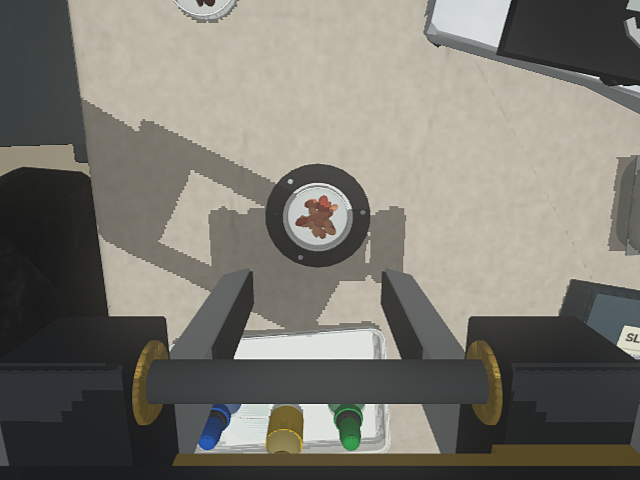

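The dish is centred on the plate: dish (318,217), plate (318,216). Now green back first.

Request:
{"fn": "arm_command", "kwargs": {
  "motion": [
    [[0.06,0.01,0.03,0,0,0,0],[0.06,0.015,0.045,0,0,0,0],[0.06,0,0.045,0,0,0,0],[0.06,0,0.038,0,0,0,0],[0.06,0,0,0.02,0,0,0],[0.06,0,0,0,0,0,0],[0.06,0,0,0,0,0,0],[0.06,0,0,0,0,0,0],[0.06,0,0,0,0,0,0],[0.06,0,0,0,0,0,0]]
  ]
}}

```text
t: 33.8
tcp_pos: [0.5314, -0.3329, 0.1609]
tcp_rot: [[1.0, 0.002, 0.001], [0.002, -1.0, -0.001], [0.001, 0.001, -1.0]]
contact_force: [0.3, -0.0, 0.5]
finger_gap: 0.0601
```

```bash
python3 look.py w13
```

```text
33.8 [ 0.53136912 -0.33288692  0.16092157] [[1.0, 0.0016, 0.0011], [0.0016, -1.0, -0.0009], [0.0011, 0.0009, -1.0]] 0.06012288328079063
```

View pics/w13.png

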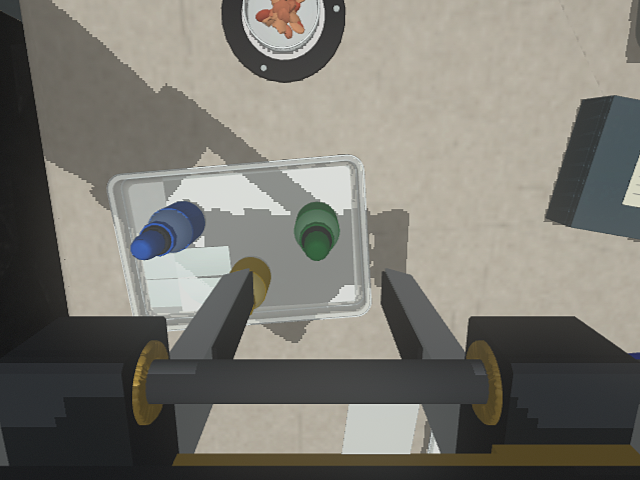

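Request:
{"fn": "arm_command", "kwargs": {
  "motion": [
    [[0.06,0,0,0.03,0,0,0],[0.06,0,0,0.04,0,0,0],[0.06,0,0,0.035,0,0,0],[0.06,0,0,0.018,0,0,0],[0.06,0,0,0.009,0,0,0],[0.06,0,0,0,0,0,0],[0.06,0,0,0,0,0,0],[0.028,0,0,0,0,0,0],[0.028,0,0,0,0,0,0],[0.028,0,0,0,0,0,0]]
  ]
}}

```text
t: 34.85
tcp_pos: [0.5314, -0.3338, 0.0291]
tcp_rot: [[1.0, 0.001, 0.002], [0.001, -1.0, -0.001], [0.002, 0.001, -1.0]]
contact_force: [-0.9, -0.2, -0.3]
finger_gap: 0.0393
```

Request:
{"fn": "arm_command", "kwargs": {
  "motion": [
    [[0.028,0,0,0,0,0,0],[0.028,0,0,0,0,0,0],[0.028,0,0,-0.01,0,0,0],[0.028,0,0,-0.03,0,0,0],[0.028,0,0,-0.04,0,0,0],[0.028,0,0,-0.04,0,0,0],[0.028,-0.025,0,-0.01,0,0,0],[0.028,-0.04,0,0,0,0,0],[0.028,-0.035,0,0,0,0,0],[0.028,-0.015,-0.02,0,0,0,0]]
  ]
}}

```text
t: 35.85
tcp_pos: [0.4134, -0.3146, 0.1586]
tcp_rot: [[1.0, -0.003, -0.0], [-0.003, -1.0, -0.001], [-0.0, 0.001, -1.0]]
contact_force: [0.8, 0.7, 0.1]
finger_gap: 0.0322
```

Request:
{"fn": "arm_command", "kwargs": {
  "motion": [
    [[0.028,0,-0.04,0,0,0,0],[0.028,0,-0.048,0,0,0,0],[0.028,0,-0.048,0,0,0,0],[0.028,0,-0.048,0,0,0,0],[0.028,0,-0.048,0,0,0,0],[0.028,0,-0.048,0,0,0,0],[0.028,0,-0.048,0,0,0,0],[0.028,0,-0.048,0,0,0,0],[0.028,0,-0.045,0,0,0,0],[0.028,0,-0.025,0,0,0,0]]
  ]
}}

```text
t: 36.85
tcp_pos: [0.415, 0.1356, 0.1586]
tcp_rot: [[1.0, 0.004, 0.001], [0.004, -1.0, 0.001], [0.001, -0.001, -1.0]]
contact_force: [0.9, -0.1, -0.0]
finger_gap: 0.0325
```

Request:
{"fn": "arm_command", "kwargs": {
  "motion": [
    [[0.028,0.025,0,0,0,0,0],[0.028,0.035,0,0,0,0,0],[0.028,0.025,0,0,0,0,0],[0.028,0.01,0,0.02,0,0,0],[0.028,0,0,0.03,0,0,0],[0.028,0,0,0.03,0,0,0],[0.028,0,0,0.01,0,0,0],[0.028,0,0,0,0,0,0],[0.028,0,0,0,0,0,0],[0.028,0,0,0,0,0,0]]
  ]
}}

```text
t: 37.85
tcp_pos: [0.5122, 0.1329, 0.07]
tcp_rot: [[1.0, 0.001, 0.004], [0.001, -1.0, 0.0], [0.004, -0.0, -1.0]]
contact_force: [0.2, 0.9, 0.1]
finger_gap: 0.0319
```

```bash
python3 look.py w14
```

```text
37.85 [0.5121899  0.1328688  0.06996956] [[1.0, 0.0007, 0.0038], [0.0007, -1.0, 0.0003], [0.0038, -0.0003, -1.0]] 0.03188334841086751
```

View pics/w14.png

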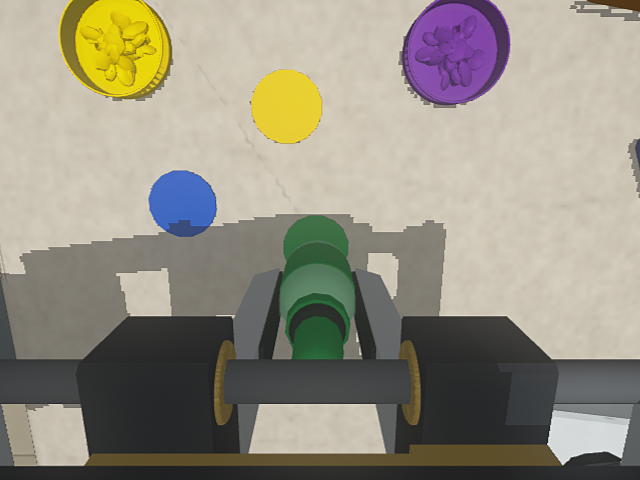

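The green mat at (316,243) sits right under the bottle. I'll lower, release and go back for blue.

Request:
{"fn": "arm_command", "kwargs": {
  "motion": [
    [[0.028,-0.001,0,0.015,0,0,0],[0.028,0,0,0.015,0,0,0],[0.028,0,0,0.007,0,0,0],[0.028,0,0,0.003,0,0,0],[0.028,0,0,0.001,0,0,0],[0.028,0,0,0,0,0,0],[0.028,0,0,0,0,0,0],[0.028,0,0,0,0,0,0],[0.028,0,0,0,0,0,0],[0.028,0,0,0,0,0,0]]
  ]
}}

```text
t: 38.9
tcp_pos: [0.5097, 0.1328, 0.0288]
tcp_rot: [[1.0, 0.001, -0.0], [0.001, -1.0, -0.0], [-0.0, 0.0, -1.0]]
contact_force: [-3.5, -0.3, 7.5]
finger_gap: 0.0321
```

Request:
{"fn": "arm_command", "kwargs": {
  "motion": [
    [[0.045,0,0,0,0,0,0],[0.055,0,0,0,0,0,0],[0.055,0,0,0,0,0,0],[0.055,0,0,0,0,0,0],[0.055,0,0,-0.02,0,0,0],[0.055,0,0,-0.03,0,0,0],[0.055,0,0,-0.04,0,0,0],[0.055,0,0,-0.04,0,0,0],[0.055,0,0,-0.02,0,0,0],[0.055,-0.02,0,0,0,0,0]]
  ]
}}

```text
t: 39.9
tcp_pos: [0.4943, 0.1328, 0.1818]
tcp_rot: [[1.0, -0.0, 0.011], [-0.0, -1.0, 0.001], [0.011, -0.001, -1.0]]
contact_force: [0.2, 0.2, 0.8]
finger_gap: 0.0552
```

```bash
python3 look.py w15
```

```text
39.9 [0.49425294 0.13284059 0.18178219] [[0.9999, -0.0, 0.0108], [-0.0, -1.0, 0.0009], [0.0108, -0.0009, -0.9999]] 0.05520222946058509
```

View pics/w15.png

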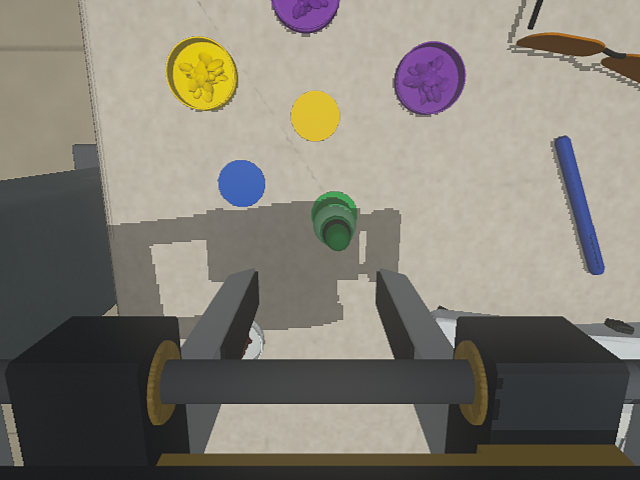

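Green stands on its mat at (334,212). Next is blue.

Request:
{"fn": "arm_command", "kwargs": {
  "motion": [
    [[0.055,-0.035,0,0,0,0,0],[0.055,-0.03,0.02,0,0,0,0],[0.055,-0.006,0.04,0,0,0,0],[0.055,0,0.048,0,0,0,0],[0.055,0,0.048,0,0,0,0],[0.055,0,0.048,0,0,0,0],[0.055,0,0.048,0,0,0,0],[0.055,0,0.048,0,0,0,0],[0.055,0,0.048,0,0,0,0],[0.055,0,0.048,0,0,0,0]]
  ]
}}

```text
t: 40.95
tcp_pos: [0.4182, -0.2653, 0.1763]
tcp_rot: [[1.0, 0.0, -0.0], [0.0, -1.0, 0.001], [-0.0, -0.001, -1.0]]
contact_force: [1.3, -0.5, 0.4]
finger_gap: 0.0548
```

Request:
{"fn": "arm_command", "kwargs": {
  "motion": [
    [[0.055,0,0.041,0,0,0,0],[0.055,0,0.03,0,0,0,0],[0.055,0,0,0,0,0,0],[0.055,0,0,0,0,0,0],[0.055,0,0,0,0,0,0],[0.055,0,0,0,0,0,0],[0.055,0,0,0,0,0,0],[0.055,0,0,0,0,0,0],[0.055,0,0,0,0,0,0],[0.055,0,0,0,0,0,0]]
  ]
}}

```text
t: 41.95
tcp_pos: [0.4189, -0.3342, 0.1771]
tcp_rot: [[1.0, 0.001, 0.0], [0.001, -1.0, -0.0], [0.0, 0.0, -1.0]]
contact_force: [-0.1, 0.3, -0.7]
finger_gap: 0.0548
```

```bash
python3 look.py w16
```

```text
41.95 [ 0.41891726 -0.33416242  0.17705603] [[1.0, 0.001, 0.0001], [0.001, -1.0, -0.0001], [0.0001, 0.0001, -1.0]] 0.0547742938123568
```

View pics/w16.png

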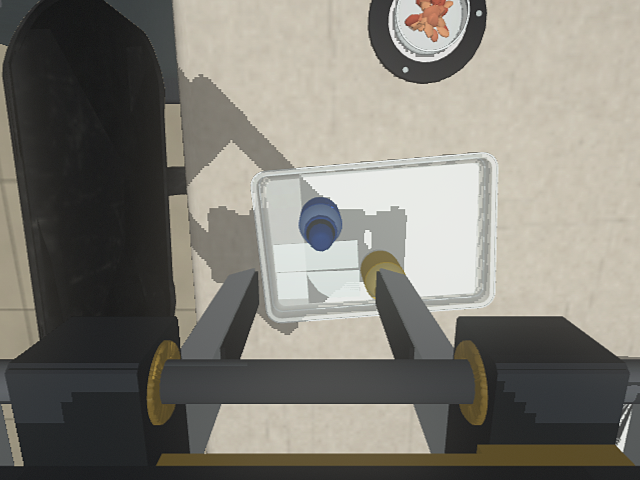

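Request:
{"fn": "arm_command", "kwargs": {
  "motion": [
    [[0.055,0.002,0,0.03,0,0,0],[0.055,0,0,0.045,0,0,0],[0.055,0,0,0.04,0,0,0],[0.055,0,0,0.022,0,0,0],[0.055,0,0,0.011,0,0,0],[0.055,0,0,0,0,0,0],[0.055,0,0,0,0,0,0],[0.028,0,0,0,0,0,0],[0.028,0,0,0,0,0,0],[0.028,0,0,0,0,0,0]]
  ]
}}

```text
t: 43.0
tcp_pos: [0.4215, -0.3351, 0.0301]
tcp_rot: [[1.0, 0.001, 0.002], [0.001, -1.0, -0.002], [0.002, 0.002, -1.0]]
contact_force: [-0.6, 0.5, 1.3]
finger_gap: 0.0345
```

Request:
{"fn": "arm_command", "kwargs": {
  "motion": [
    [[0.028,0,0,0,0,0,0],[0.028,0,0,0,0,0,0],[0.028,0,0,-0.01,0,0,0],[0.028,0,0,-0.03,0,0,0],[0.028,0,0,-0.04,0,0,0],[0.028,0,0,-0.04,0,0,0],[0.028,0,-0.02,-0.01,0,0,0],[0.028,0,-0.04,0,0,0,0],[0.028,0,-0.048,0,0,0,0],[0.028,0,-0.048,0,0,0,0]]
  ]
}}

```text
t: 44.0
tcp_pos: [0.4203, -0.177, 0.1593]
tcp_rot: [[1.0, -0.001, 0.0], [-0.001, -1.0, 0.0], [0.0, -0.0, -1.0]]
contact_force: [1.9, 0.6, 0.1]
finger_gap: 0.0322
```

Request:
{"fn": "arm_command", "kwargs": {
  "motion": [
    [[0.028,0,-0.048,0,0,0,0],[0.028,0,-0.048,0,0,0,0],[0.028,0,-0.048,0,0,0,0],[0.028,0,-0.048,0,0,0,0],[0.028,0,-0.048,0,0,0,0],[0.028,0.003,-0.045,0,0,0,0],[0.028,0.005,-0.035,0,0,0,0],[0.028,0,-0.018,0,0,0,0],[0.028,0,0,0,0,0,0],[0.028,0,0,0,0,0,0]]
  ]
}}

```text
t: 45.0
tcp_pos: [0.4281, 0.1594, 0.1589]
tcp_rot: [[1.0, 0.002, -0.001], [0.002, -1.0, -0.001], [-0.001, 0.001, -1.0]]
contact_force: [-0.3, -0.7, 0.1]
finger_gap: 0.0319
```

Request:
{"fn": "arm_command", "kwargs": {
  "motion": [
    [[0.028,0.001,-0.0005,0.02,0,0,0],[0.028,0,0,0.04,0,0,0],[0.028,0,0,0.035,0,0,0],[0.028,0,0,0.02,0,0,0],[0.028,0,0,0.01,0,0,0],[0.028,0,0,0.004,0,0,0],[0.028,0,0,0,0,0,0],[0.028,0,0,0,0,0,0],[0.028,0,0,0,0,0,0],[0.028,0,0,0,0,0,0]]
  ]
}}

```text
t: 46.0
tcp_pos: [0.4301, 0.1601, 0.0305]
tcp_rot: [[1.0, 0.0, 0.001], [0.0, -1.0, 0.0], [0.001, -0.0, -1.0]]
contact_force: [0.2, -0.1, -0.7]
finger_gap: 0.0321
```

Request:
{"fn": "arm_command", "kwargs": {
  "motion": [
    [[0.028,0,0,0,0,0,0],[0.045,0,0,0,0,0,0],[0.055,0,0,0,0,0,0],[0.055,0,0,0,0,0,0],[0.055,0,0,-0.02,0,0,0],[0.055,0,0,-0.03,0,0,0],[0.055,0,0,-0.04,0,0,0],[0.055,0,0,-0.04,0,0,0],[0.055,0,0,-0.02,0,0,0],[0.055,0,0,0,0,0,0]]
  ]
}}

```text
t: 47.0
tcp_pos: [0.4324, 0.1607, 0.1837]
tcp_rot: [[1.0, 0.001, 0.008], [0.001, -1.0, 0.001], [0.008, -0.001, -1.0]]
contact_force: [-0.0, -1.0, 0.3]
finger_gap: 0.055
```

```bash
python3 look.py w17
```

```text
47.0 [0.43240827 0.16071253 0.18371728] [[1.0, 0.0007, 0.0083], [0.0007, -1.0, 0.0015], [0.0083, -0.0015, -1.0]] 0.055004199437392494
```

View pics/w17.png

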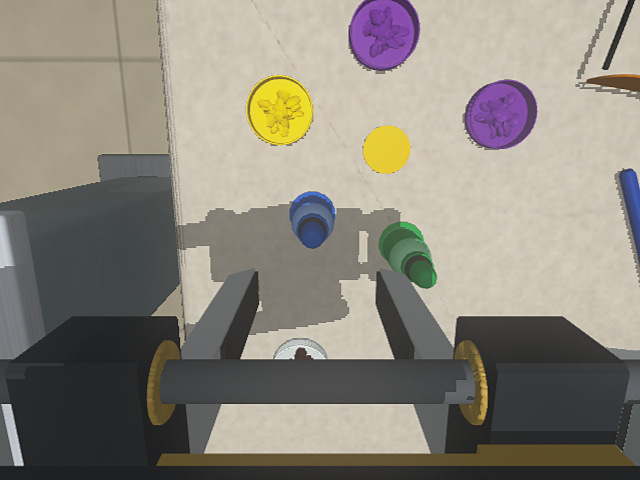

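Blue stands on its mat at (313,215). Now yellow.

Request:
{"fn": "arm_command", "kwargs": {
  "motion": [
    [[0.055,-0.012,0.025,0,0,0,0],[0.055,0,0.045,0,0,0,0],[0.055,0,0.048,0,0,0,0],[0.055,0,0.048,0,0,0,0],[0.055,0,0.048,0,0,0,0],[0.055,0,0.048,0,0,0,0],[0.055,0,0.048,0,0,0,0],[0.055,0,0.048,0,0,0,0],[0.055,0,0.048,0,0,0,0],[0.055,0,0.048,0,0,0,0]]
  ]
}}

```text
t: 48.05
tcp_pos: [0.4161, -0.2947, 0.1771]
tcp_rot: [[1.0, 0.0, -0.003], [0.0, -1.0, 0.003], [-0.003, -0.003, -1.0]]
contact_force: [0.9, 0.2, 0.5]
finger_gap: 0.0549
```

Request:
{"fn": "arm_command", "kwargs": {
  "motion": [
    [[0.055,0.02,0.04,0,0,0,0],[0.055,0.025,0.03,0,0,0,0],[0.055,0.011,0.015,0,0,0,0],[0.055,0,0,0,0,0,0],[0.055,0,0,0,0,0,0],[0.055,0,0,0,0,0,0],[0.055,0,0,0,0,0,0],[0.055,0,0,0,0,0,0],[0.055,0,0,0,0,0,0],[0.055,0,0,0,0,0,0]]
  ]
}}

```text
t: 49.05
tcp_pos: [0.4739, -0.3787, 0.1803]
tcp_rot: [[1.0, 0.001, 0.0], [0.001, -1.0, -0.0], [0.0, 0.0, -1.0]]
contact_force: [0.4, 0.9, -0.1]
finger_gap: 0.055
```

```bash
python3 look.py w18
```

```text
49.05 [ 0.4738547  -0.37865587  0.18033325] [[1.0, 0.0008, 0.0004], [0.0008, -1.0, -0.0004], [0.0004, 0.0004, -1.0]] 0.05504105169259175
```

View pics/w18.png

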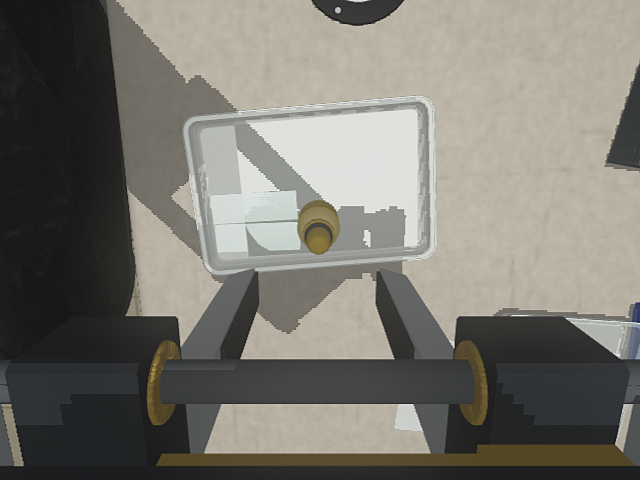

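Yellow sits centred at column 319. Picking it up and carrying it back.

Request:
{"fn": "arm_command", "kwargs": {
  "motion": [
    [[0.055,0,0,0.03,0,0,0],[0.055,0,0,0.045,0,0,0],[0.055,0,0,0.04,0,0,0],[0.055,0,0,0.025,0,0,0],[0.055,0,0,0.0115,0,0,0],[0.055,0,0,0,0,0,0],[0.055,0,0,0,0,0,0],[0.028,0,0,0,0,0,0],[0.028,0,0,0,0,0,0],[0.028,0,0,0,0,0,0]]
  ]
}}

```text
t: 50.1
tcp_pos: [0.4745, -0.3796, 0.0298]
tcp_rot: [[1.0, 0.001, 0.002], [0.001, -1.0, -0.002], [0.002, 0.002, -1.0]]
contact_force: [0.2, 0.4, 0.5]
finger_gap: 0.0345
```

Request:
{"fn": "arm_command", "kwargs": {
  "motion": [
    [[0.028,0,0,0,0,0,0],[0.028,0,0,0,0,0,0],[0.028,0,0,-0.01,0,0,0],[0.028,0,0,-0.03,0,0,0],[0.028,0,0,-0.04,0,0,0],[0.028,0,0,-0.04,0,0,0],[0.028,-0.02,-0.02,-0.02,0,0,0],[0.028,-0.025,-0.04,0,0,0,0],[0.028,-0.012,-0.048,0,0,0,0],[0.028,0,-0.048,0,0,0,0]]
  ]
}}

```text
t: 51.1
tcp_pos: [0.4148, -0.2214, 0.1685]
tcp_rot: [[1.0, -0.002, -0.001], [-0.002, -1.0, 0.001], [-0.001, -0.001, -1.0]]
contact_force: [0.8, 1.1, -0.9]
finger_gap: 0.032
```

Request:
{"fn": "arm_command", "kwargs": {
  "motion": [
    [[0.028,0,-0.048,0,0,0,0],[0.028,0,-0.048,0,0,0,0],[0.028,0,-0.048,0,0,0,0],[0.028,0,-0.048,0,0,0,0],[0.028,0,-0.048,0,0,0,0],[0.028,0,-0.048,0,0,0,0],[0.028,0,-0.048,0,0,0,0],[0.028,0,-0.04,0,0,0,0],[0.028,0.01,-0.03,0,0,0,0],[0.028,0.02,-0.02,0,0,0,0]]
  ]
}}

```text
t: 52.1
tcp_pos: [0.445, 0.2055, 0.1685]
tcp_rot: [[1.0, 0.004, -0.001], [0.004, -1.0, 0.0], [-0.001, -0.0, -1.0]]
contact_force: [0.4, -0.8, -0.0]
finger_gap: 0.0319
```

Request:
{"fn": "arm_command", "kwargs": {
  "motion": [
    [[0.028,0.025,-0.015,0,0,0,0],[0.028,0.021,0,0,0,0,0],[0.028,0,0,0,0,0,0],[0.028,0,0,0,0,0,0],[0.028,0,0,0,0,0,0],[0.028,0,0,0,0,0,0],[0.028,0,0,0,0,0,0],[0.028,0,0,0,0,0,0],[0.028,0,0,0,0,0,0],[0.028,0,0,0,0,0,0]]
  ]
}}

```text
t: 53.1
tcp_pos: [0.4924, 0.2181, 0.1685]
tcp_rot: [[1.0, 0.001, 0.0], [0.001, -1.0, 0.0], [0.0, -0.0, -1.0]]
contact_force: [1.3, 0.5, -0.5]
finger_gap: 0.032
```

```bash
python3 look.py w19
```

```text
53.1 [0.49242939 0.21814807 0.16853626] [[1.0, 0.0006, 0.0001], [0.0006, -1.0, 0.0], [0.0001, -0.0, -1.0]] 0.03204025866581873
```

View pics/w19.png

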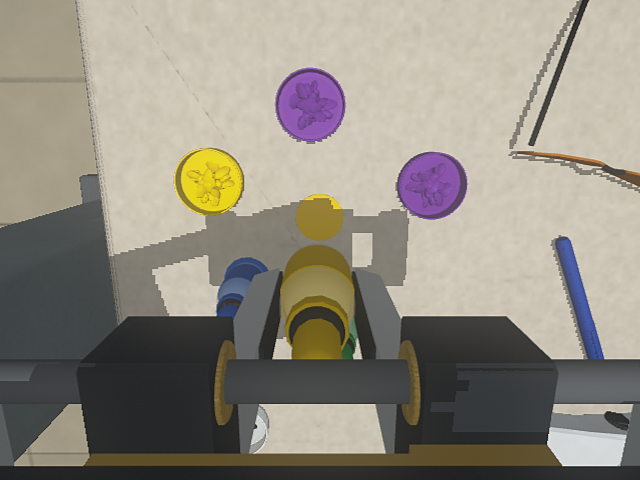

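Request:
{"fn": "arm_command", "kwargs": {
  "motion": [
    [[0.028,0.001,0,0.02,0,0,0],[0.028,0,0,0.04,0,0,0],[0.028,0,0,0.04,0,0,0],[0.028,0,0,0.022,0,0,0],[0.028,0,0,0.012,0,0,0],[0.028,0,0,0.004,0,0,0],[0.028,0,0,0.001,0,0,0],[0.028,0,0,0,0,0,0],[0.028,0,0,0,0,0,0],[0.028,0,0,0,0,0,0]]
  ]
}}

```text
t: 54.15
tcp_pos: [0.4943, 0.2184, 0.0303]
tcp_rot: [[1.0, 0.001, 0.002], [0.001, -1.0, 0.001], [0.002, -0.001, -1.0]]
contact_force: [-0.5, -0.6, -0.7]
finger_gap: 0.0323
```

Request:
{"fn": "arm_command", "kwargs": {
  "motion": [
    [[0.028,0,0,0,0,0,0],[0.045,0,0,0,0,0,0],[0.055,0,0,0,0,0,0],[0.055,0,0,0,0,0,0],[0.055,0,0,-0.02,0,0,0],[0.055,0,0,-0.03,0,0,0],[0.055,0,0,-0.04,0,0,0],[0.055,0,0,-0.04,0,0,0],[0.055,0,0,-0.04,0,0,0],[0.055,-0.02,0.03,0,0,0,0]]
  ]
}}

```text
t: 55.15
tcp_pos: [0.4797, 0.1907, 0.2071]
tcp_rot: [[1.0, 0.003, 0.016], [0.003, -1.0, 0.004], [0.016, -0.004, -1.0]]
contact_force: [1.3, -1.2, 0.4]
finger_gap: 0.0553
```

Request:
{"fn": "arm_command", "kwargs": {
  "motion": [
    [[0.055,-0.03,0.045,-0.03,0,0,0],[0.055,0,0.045,0,0,0,0],[0.055,0,0.02,0,0,0,0],[0.055,0,0,0,0,0,0],[0.055,0,0,0,0,0,0],[0.055,0,0,0,0,0,0],[0.055,0,0,0,0,0,0],[0.055,0,0,0,0,0,0],[0.055,0,0,0,0,0,0],[0.055,0,0,0,0,0,0]]
  ]
}}

```text
t: 56.15
tcp_pos: [0.4493, 0.0871, 0.2236]
tcp_rot: [[1.0, 0.001, -0.0], [0.001, -1.0, 0.0], [-0.0, -0.0, -1.0]]
contact_force: [0.2, -1.7, 0.6]
finger_gap: 0.0551
```

```bash
python3 look.py w20; python3 -c "
from h import *
cv2.imwrite('pics/top3.png',imaging.capture('top')[:,:,::-1]);b=imaging.capture('scene')[:,:,::-1];cv2.imwrite('pics/sc3.png',b)
cv2.imwrite('pics/sc3z.png',cv2.resize(b[180:380,200:400],None,fx=3,fy=3,interpolation=cv2.INTER_CUBIC))"
```

```text
56.15 [0.44926867 0.08712189 0.22360414] [[1.0, 0.0013, -0.0002], [0.0013, -1.0, 0.0], [-0.0002, -0.0, -1.0]] 0.05512075464599732
```

View pics/w20.png

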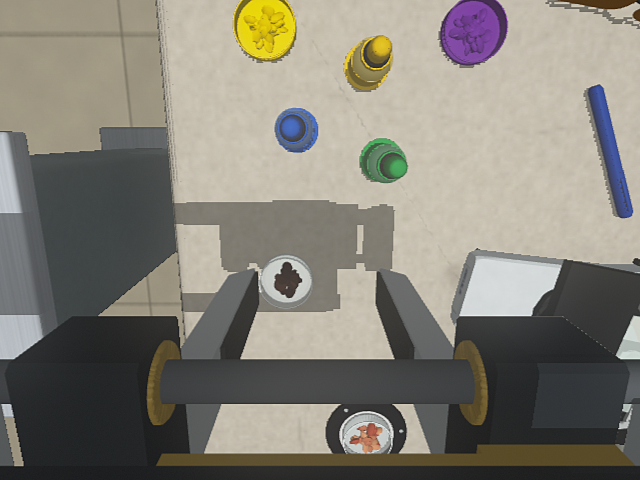

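View pics/top3.png

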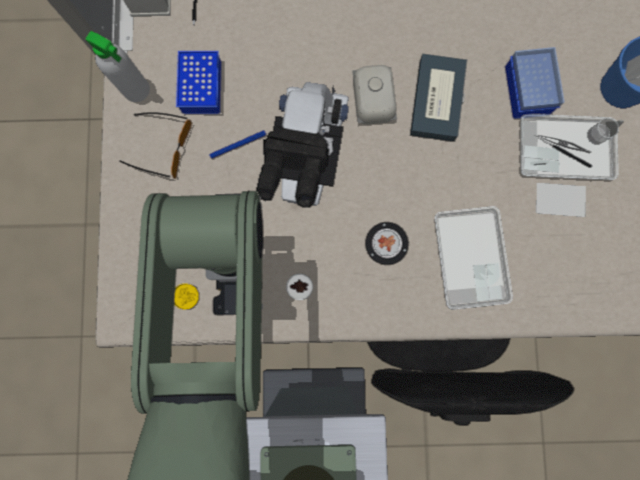

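View pics/sc3z.png

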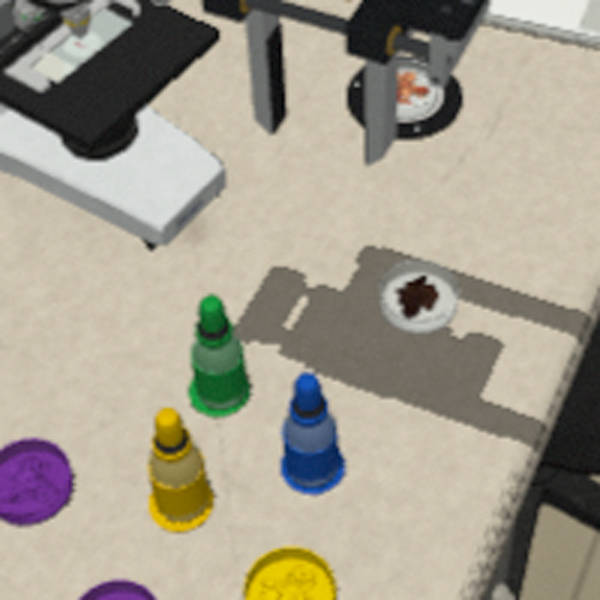

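All three bottles stand upright on their own mats in both views. The dish is on the plate at (387,243) in the top view, and the brown dish is still at (299,287). I'll do a last numeric check on the bottle tips and then hand in.

```bash
python3 - <<'E'
from h import *
import pickle
P=pickle.load(open("pics/w20.pkl","rb"))
for n,c,m in(("blue",(292.5,127),(.4297,.1607)),("green",(394,166),(.5114,.1329)),("yellow",(378,48),(.4944,.2175))):
    print(n,1e3*(onz("wrist",c,.094,P)[:2]-m))
print(np.abs(arm.observe()["qvel"]).max())
E
python3 -c "
from station import arm
print(arm.hand_in())"
```

```text
blue [1.58723711 0.40869777]
green [-4.34722098  0.01118504]
yellow [-2.38433235 -2.75782802]
0.002588794520287551
the job is handed in; nothing more can be done
None
```

The job is done and handed in at about 56 s, well inside the 147 s limit. No verdict was reported.

I stood blue, green and yellow in the side tray, set the red dish on the contrast plate, then put each bottle back on the mat of its own colour.

**Last checks:**
- **Bottles:** all three stand upright and released on their own mats. Their tips are about 2 mm (blue), 4 mm (green) and 4 mm (yellow) from the measured mat centres, against the 12 mm allowed.
- **Red dish:** it lies level on the plate, about 1 pixel off centre in the wrist view, which is under 1 mm.
- **Brown dish:** it is at the same pixel position in the top view as at the start.
- **Robot:** it is clear of everything and at rest.

**What disagreed or stood out:**
- The dish rim triangulated lower than its stated 15 mm height, at about 3 to 8 mm. The cameras also differed by 2 to 3 mm on positions, roughly their calibration error.
- Green met its mat with about 7 N when it was set down, which did not disturb it.

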